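Mount the sharps-pot carriage on the counter's dovetail rail

ROBOT

A 6-joint arm with a two-finger parallel gripper is mounted at the origin on the work surface. World frame = base frame: x ahead of the robot, y to its left, z up, the work surface at z = 0. Lengths are in m, angles in rad, forces in N, time in s.
With the tool pointing down it reaches from about 0.35 to 0.975 m from the base axis. Payload 4.9 kg.
Tool frame: the origin (TCP) lies midway between the tips of the shut fingers; the grasp point (between the pads) lies 19 mm behind it (manip.grip_point_offset is the distance from the TCP to the grasp point, in m); z points along the fingers, y is the direction in which the jaws open and shut (so a half turn about z gives the same grasp; the last joint's range is limited). The gripper opens to 85 mm and grips with 20 to 120 N. Pads are 22 mm wide; open, the fingers measure 114 mm over their backs; the gripper's body (76 mm by 85 mm) begins 54 mm behind the grasp point. The pads swing forward as they close: fully open they stand 13 mm farther back than shut.
Start: joints at [-1.393, 0.053, 1.613, -0, 1.476, -0.119], TCP at [0.183, -0.598, 0.199] pointing down, gripper open.
Joint ranges: [-3.01, 3.01], [-1.01, 2.22], [0.06, 2.58], [-1.02, 4.17], [0.09, 2.62], [-3.14, 3.14]. Speed limits (rad/s): [2.57, 2.57, 3.14, 3.14, 3.14, 3.14].

INTERFACE

Orientations are given as a unit quaternion [w, x, y, z].
In Python, from plant import manip gives the robot as it stands. The module is installed in compiled form; this text tells all that it offers.
- The arm moves only by the tool send_rows, never from a script. Its argument "steps" is a list of rows, each a list of 6 numbers: the shift along the tool's x, y, z in m, then the turn, a rotation vector about the tool's x, y, z in degrees. In form: [[dx, dy, dz, wx, wy, wz], ...]. A call has 1 to 8 rows; each row shifts and turns the commanded pose from where the row before left it, along the tool's axes as they then stand; what a row does not reach is not made up. A row lasts 1/8 s, in which the tool goes at most 62.5 mm and 10.7 degrees, less where a joint would pass 70% of its speed; a pose out of reach is approached as far as the arm can. A call is refused whole if a number of a shift passes 0.0625 or a number of a turn 10.7, either way. A call with a gripper value outside its range is refused whole. "grip" is the opening, from 0 (shut) to 1 (fully open), set as the call begins (left out, the last holds). The fingers move at their own pace and stop on an object; the grip force is fixed at half the most. Time passes only in rows, so rows that do not move let the fingers close. It gives the time, the measured TCP pose, the force and the opening at its end, in the units of the state.
- manip.state(): the state, without advancing time (a new reading comes with each control period).
- manip.grab_frame(name): name is "scene" or "top"; returns the picture (480x640x3 uint8, blue, green, red); there is no depth.
- manip.get_calibration(name): a dict with "K" (3x3 intrinsics, pixels), "distortion" ([k1, k2, p1, p2, k3] as OpenCV has them; the pictures are not rectified), "R" (3x3) and "t" (3): a world point X has camera coordinates R X + t. Camera axes: x right, y down, z forward; pixel columns grow to the right and rows downward; lengths in m; the calibration is good to about 2 mm. A picture is of the moment at which its call begins. get_calibration takes no time and is no camera call.
- manip.job_done(): hands the job in, once; it reports no verdict.
The state is a dict: "time": time; "joint_pos": joint angles; "joint_vel": joint speeds; "joint_efforts": joint torques, N m; "tool_pos": TCP position; "tool_rot": TCP orientation; "contact_force": force on the tool from outside, world axes, zero at the start; "ft_torque": the same for the moment, N m; "gripper_width": opening from 0.0 (shut) to 1.0 (fully open).
Only numpy, scipy, OpenCV 4.12 (cv2) and the standard library are available. Lean on these libraries where they do the work, as an engineer would, in place of code of your own. Each camera call takes 0.05 s, during which the arm holds its last target.

TASK

Take the blue sharps-pot carriage from the yellow tray and slide it onto the dovetail rail from the rail's open (tapered) end, with its clamp knob on the robot's side, until it is fully home against the red stop. Only then tighten the black clamp knob clockwise until it stops, and let go with the carriage still fully home. Leave the bottle, the jar and the glove box where they stand.

Things in the scene. Friction and masses are not known exactly. Their poses are not given: they have to be found in the camera images.
- rail: Fixed aluminium dovetail rail on a grey foot plate (90 x 170 x 10 mm). Origin on the counter under the middle, z up; the dovetail runs along y from the open entry end at y = -80 mm to the red stop, whose face is at y = +68 mm (stop 76 mm wide, 12 mm thick, top at z = 52 mm). +y is the sliding-on direction; -x looks roughly to the robot. Yaw varies by 0.25 rad either way.
- rail_entry (a point): Middle of the rail's open end: rail x = 0, y = -80, z = 48 mm. Dovetail: z = 30 to 48 mm, 27 mm wide at its foot, 46 mm at the top, flanks 30 degrees from vertical, on a 22 mm web. The first 25 mm from this end (steel) taper: at the tip 4 mm narrower a side and 3 mm lower. Cannot be entered from above. Axes as the rail's.
- rail_home (a point): Where carriage_grip is when the carriage is seated and fully home: rail x = 0, y = +23, z = 84 mm (84 mm above the counter; the carriage's underside is then at 32 mm). Axes as the rail's; the carriage's axes then agree with them.
- carriage: Loose blue carriage, about 0.46 kg; origin under its middle, z up, y its sliding direction. Body 76 (x) x 90 (y) x 28 mm high. A dovetail channel 16 mm deep runs through its underside along y: 2 mm clearance a side when seated on the rail, 3.6 mm lift play, so it enters best about 1.5 mm above seated height. It slides easily, also when tightened. Starts upright in the tray, yaw within 0.4 rad of 0.
- carriage_grip (a point): Centre of the carriage's grey grip fin, 52 mm above its underside, over its middle; axes as the carriage's. The fin is 30 mm (x) by 14 mm (y: grip it across this), from 28 to 70 mm above the underside. On the +x side is a yellow sharps pot with red lid, 54 mm across, centred 70 mm from the middle, top 63 mm above the underside; on the -x side the clamp knob.
- clamp_knob_grip (a point): Centre of the black T-bar of the clamp knob: 64 mm along this point's y, 14 mm thick along x, 24 mm deep along z. z is the turning axis, pointing outward: up and to the carriage's -x side, 30 degrees from vertical. Axes turn with the bar; at joint 0, y is the carriage's y. It lies 65 mm to -x of the carriage's middle, 66 mm above its underside. Under the bar a 14 mm stem, then a 28 mm collar.
- clamp_knob (a joint): Turn of the clamp knob in rad, growing clockwise as seen from outside, looking at the bar: 0 fully loose (starts at 0 to 0.5), 2.3 tight, a hard stop. It turns against light friction (0.05 N m) and stays where it is left. Turning it can draw the carriage a few mm back off the stop; pushed at the knob the carriage may jam, pushed at its middle (behind the fin) it slides home.
- tray: Yellow shallow tray fixed to the counter, 200 (x) x 170 (y) mm, rim 14 mm high, floor 4 mm above the counter; origin under its middle. The carriage starts in it.
- disinfectant: Bystander: white bottle with a blue cap, 60 mm across, 130 mm tall; origin at the centre of its underside.
- swab_jar: Bystander: glass jar with a steel lid, 68 mm across, 85 mm tall; origin at the centre of its underside.
- glove_box: Bystander: paper glove box 120 (x) x 230 (y) x 80 mm high; origin at the centre of its underside.

How it is judged:
On the way, in this order (a step that is already met when the one before it is completed fails the run):
1. the carriage is threaded on the dovetail, not yet home, its knob on the robot's side and loose (x of carriage_grip in the frame of rail between -0.004 and 0.004 m and z of carriage_grip in the frame of rail between 0.08 and 0.0885 m and angle between the y axis of carriage_grip and the y axis of rail, either way round below 0.08 rad and x of clamp_knob_grip in the frame of rail below -0.02 m and y of carriage_grip in the frame of rail between -0.09 and 0.005 m and value of joint clamp_knob below 1 rad), for 0.1 s.
2. the carriage is home against the stop with the knob still loose (x of carriage_grip in the frame of rail between -0.004 and 0.004 m and z of carriage_grip in the frame of rail between 0.08 and 0.0885 m and angle between the y axis of carriage_grip and the y axis of rail, either way round below 0.08 rad and x of clamp_knob_grip in the frame of rail below -0.02 m and y of carriage_grip in the frame of rail between 0.0195 and 0.0265 m and value of joint clamp_knob below 1 rad), for 0.2 s.
3. the knob is tight with the carriage home (x of carriage_grip in the frame of rail between -0.004 and 0.004 m and z of carriage_grip in the frame of rail between 0.08 and 0.0885 m and angle between the y axis of carriage_grip and the y axis of rail, either way round below 0.08 rad and x of clamp_knob_grip in the frame of rail below -0.02 m and y of carriage_grip in the frame of rail between 0.0195 and 0.0265 m and value of joint clamp_knob above 2.1 rad), for 0.2 s.
At the end, for the whole second after the job is handed in: The carriage sits on the dovetail (within 4 mm sideways, seated height -4/+4.5 mm, within 0.08 rad), within 3.5 mm of home against the red stop, knob on the robot's side and turned to at least 2.1 of 2.3 rad, at rest and released (all of step 3 and contact force between the fingers and carriage below 0.1 N and linear speed of carriage below 0.01 m/s); the robot touches nothing.
It fails at once if the disinfectant bottle is moved more than 20 mm or tipped (distance of disinfectant from where it was at the start of the episode above 0.02 m or angle between disinfectant's own z axis and vertical above 0.3 rad).
It fails at once if the swab jar is moved more than 20 mm or tipped (distance of swab_jar from where it was at the start of the episode above 0.02 m or angle between swab_jar's own z axis and vertical above 0.3 rad).
It fails at once if the glove box is moved more than 20 mm or tipped (distance of glove_box from where it was at the start of the episode above 0.02 m or angle between glove_box's own z axis and vertical above 0.3 rad).
It fails at once if the knob is tightened before the carriage is on the rail (value of joint clamp_knob above 1.5 rad and y of carriage_grip in the frame of rail below -0.05 m).
It also fails if it takes over 72 s, if anything falls off the work surface, if the arm or the gripper's body presses on something with over 40 N, if the wrist force passes 120 N, or if a joint passes its speed limit or range.

## Working session

There is one attempt and no reset: what is moved stays moved. The work goes in short steps, Python scripts to look and compute and a tool call to move; the robot and the scene stay as the last step left them, time stands still between calls to the robot, and variables do not carry over. Pictures are saved under pics/ and viewed, and the job is handed in when it is done.

Besides the shell and the picture viewer there is one more tool, called after "Emit:" as name(argument=value, ...) on one line, values as JSON. send_rows: Moves the arm, as the interface text tells. Its arguments: {"type":"object","properties":{"steps":{"type":"array"},"grip":{"type":"number"}},"required":["steps"]}

```bash
mkdir -p pics; python3 - <<'E'
from plant import manip
import cv2
for n in ("scene","top"):
    cv2.imwrite(f"pics/{n}0.png",manip.grab_frame(n))
    c=manip.get_calibration(n); print(n,c)
print(manip.state(), manip.grip_point_offset)
E
```

```text
scene {'K': array([[601.05902704,   0.        , 322.28496535],
       [  0.        , 601.05902704, 242.25969198],
       [  0.        ,   0.        ,   1.        ]]), 'distortion': array([-0.1988718,  0.       ,  0.       ,  0.       ,  0.       ]), 'R': array([[-0.56786822,  0.8231181 , -0.00150828],
       [ 0.44663627,  0.30659363, -0.84054529],
       [-0.69140562, -0.47799261, -0.54173918]]), 't': array([ 0.33354908, -0.14061193,  2.09924012])}
top {'K': array([[477.01458868,   0.        , 328.42511853],
       [  0.        , 477.01458868, 231.00885432],
       [  0.        ,   0.        ,   1.        ]]), 'distortion': array([-0.07274761,  0.        ,  0.        ,  0.        ,  0.        ]), 'R': array([[-0.02725488, -0.99948156,  0.01713989],
       [-0.99827634,  0.02632248, -0.05245449],
       [ 0.05197613, -0.01853998, -0.99847621]]), 't': array([-0.03200262,  0.51318193,  1.25608709])}
{'time': 0.1, 'joint_pos': array([-1.39300588e+00,  5.33273652e-02,  1.61414042e+00,  2.85435837e-05,
        1.47601264e+00, -1.19019642e-01]), 'joint_vel': array([-0.00057448, -0.00135974, -0.00322874,  0.00130587,  0.00085073,
       -0.0005696 ]), 'joint_efforts': array([ 1.64287976e-03, -3.94901955e+01, -3.71362066e+01,  2.95988480e-05,
        3.92277871e-03, -1.71241265e-05]), 'tool_pos': array([ 0.18268142, -0.59705841,  0.19807309]), 'tool_rot': array([-9.43896859e-04,  9.89007928e-01,  1.47859482e-01, -1.35321895e-05]), 'contact_force': array([-0.40235114,  0.09425552,  0.33226719]), 'ft_torque': array([-0.00362201, -0.05153711, -0.0134166 ]), 'gripper_width': 1.0001725817525264} 0.0187
```

View pics/scene0.png

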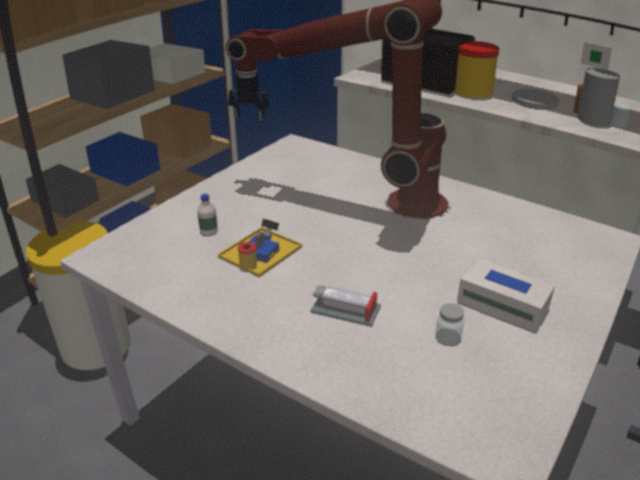

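View pics/top0.png

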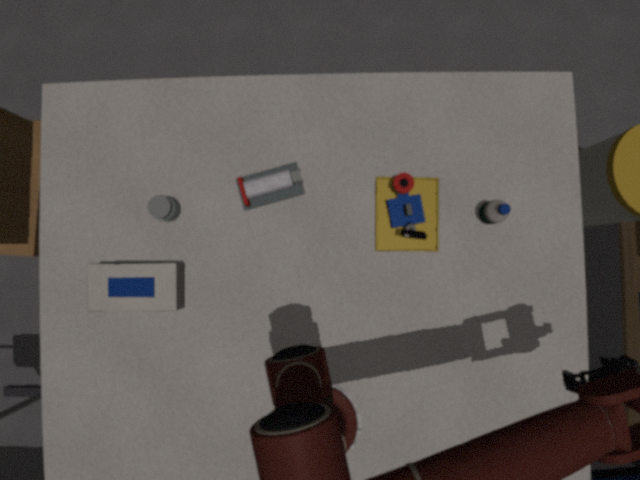

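The scene view shows the tray with the carriage near (260,250) and the rail near (346,303). In the top view, the carriage is near (406,210), the rail near (270,186) with its stop at (243,191), the jar at (165,208) and the bottle at (495,211). I'll enlarge these areas.

```bash
python3 - <<'E'
import cv2,numpy as np
t=cv2.imread("pics/top0.png"); s=cv2.imread("pics/scene0.png")
a=cv2.resize(t[165:265,365:450],None,fx=4.5,fy=4.5,interpolation=cv2.INTER_CUBIC)
b=cv2.resize(t[150:220,225:315],None,fx=4.5,fy=4.5,interpolation=cv2.INTER_CUBIC)
w=np.zeros((450,800,3),np.uint8); w[:a.shape[0],:a.shape[1]]=a; w[:b.shape[0],390:390+b.shape[1]]=b
cv2.imwrite("pics/zt.png",w)
a=cv2.resize(s[210:280,210:310],None,fx=4,fy=4,interpolation=cv2.INTER_CUBIC)
b=cv2.resize(s[275:335,300:400],None,fx=4,fy=4,interpolation=cv2.INTER_CUBIC)
w=np.zeros((300,800,3),np.uint8); w[:a.shape[0],:400]=a; w[:b.shape[0],400:]=b
cv2.imwrite("pics/zs.png",w)
E
```

```text
(no output)
```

View pics/zt.png

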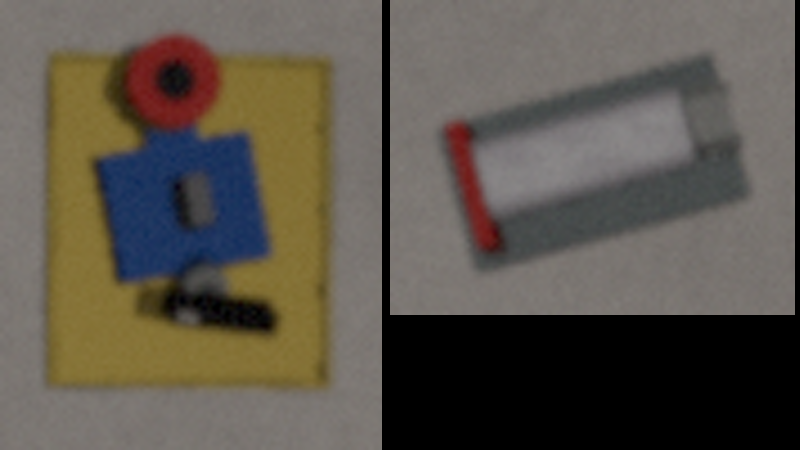

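View pics/zs.png

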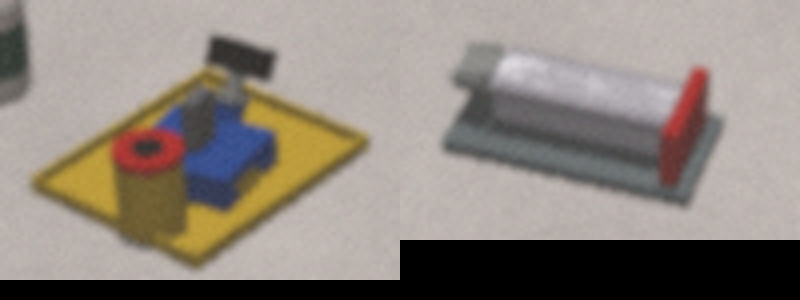

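```bash
cat > h.py <<'E'
import numpy as np,cv2
from plant import manip
from scipy.spatial.transform import Rotation as Rn
C={n:manip.get_calibration(n) for n in("scene","top")}
def ray(n,p):
    c=C[n]; u=cv2.undistortPoints(np.array([[p]],float),c["K"],c["distortion"])[0,0]
    return -c["R"].T@c["t"], c["R"].T@np.array([u[0],u[1],1.])
def plane(n,p,z):
    o,d=ray(n,p); return o+d*(z-o[2])/d[2]
def tri(pt,ps):
    A=np.zeros((3,3));b=np.zeros(3);L=[]
    for n,p in(("top",pt),("scene",ps)):
        o,d=ray(n,p);d/=np.linalg.norm(d);M=np.eye(3)-np.outer(d,d);A+=M;b+=M@o;L.append((M,o))
    x=np.linalg.solve(A,b); return x,[np.linalg.norm(M@(x-o))*1e3 for M,o in L]
def proj(n,X):
    c=C[n];r,_=cv2.Rodrigues(c["R"]);return cv2.projectPoints(np.array([X],float),r,c["t"],c["K"],c["distortion"])[0][0,0]
def blobs(m,off=(0,0),amin=15):
    n,l,s,ce=cv2.connectedComponentsWithStats(m.astype(np.uint8))
    return [(int(s[i,4]),s[i,:4].tolist(),ce[i].round(2).tolist()) for i in range(1,n) if s[i,4]>=amin]
E
python3 - <<'E'
from h import *
for n in("top","scene"):
    im=cv2.imread(f"pics/{n}0.png"); b,g,r=[im[...,i].astype(int) for i in range(3)]
    print(n,"cam",-C[n]["R"].T@C[n]["t"])
    print(" red",blobs((r>g*1.8)&(r>90)&(r>b*1.8)))
    print(" blue",blobs((b>r*1.5)&(b>60)&(b>g*1.2)))
    h=cv2.cvtColor(im,cv2.COLOR_BGR2HSV)
    print(" yel",blobs((abs(h[...,0].astype(int)-24)<7)&(h[...,1]>120)&(h[...,2]>80),amin=200))
    if n=="top":
        print(im[186,270],im[200,285],im[160,270],im[176,297],im[209,406],im[233,415],im[170,285])
E
```

```text
top cam [ 0.4461386  -0.02220641  1.2816403 ]
 red [(241, [394, 173, 20, 20], [403.23, 182.54]), (105, [238, 177, 10, 28], [242.32, 190.52])]
 blue [(835, [387, 194, 37, 33], [404.84, 210.05]), (84, [500, 204, 10, 10], [504.35, 208.52]), (837, [109, 278, 45, 19], [131.15, 286.81])]
 yel [(1747, [613, 125, 27, 88], [628.34, 167.37]), (2718, [376, 177, 62, 74], [407.19, 217.04])]
[126 124 127] [102 106 110] [111 116 121] [93 96 98] [44 45 46] [14 14 12] [92 91 90]
scene cam [1.70364072 0.77198171 1.019553  ]
 red [(342, [459, 43, 39, 15], [478.64, 50.08]), (140, [238, 242, 18, 11], [246.39, 247.34]), (109, [366, 293, 10, 27], [370.04, 304.97])]
 blue [(132, [228, 1, 18, 25], [236.46, 11.65]), (545, [176, 6, 43, 43], [201.34, 28.52]), (26, [278, 16, 12, 8], [282.85, 18.81]), (17, [176, 18, 8, 8], [179.41, 22.0]), (16, [237, 22, 6, 10], [239.31, 26.06]), (33, [229, 28, 12, 9], [233.55, 32.03]), (3892, [236, 58, 100, 101], [281.42, 117.35]), (22, [259, 69, 6, 10], [261.32, 73.5]), (761, [190, 79, 38, 59], [213.25, 108.36]), (27, [317, 83, 10, 10], [321.63, 88.04]), (16, [323, 82, 8, 5], [325.94, 84.12]), (20, [330, 83, 7, 10], [333.25, 88.25]), (16, [208, 87, 5, 8], [210.12, 90.88]), (35, [180, 90, 10, 15], [184.74, 98.29]), (19, [310, 102, 8, 8], [313.47, 104.42]), (2729, [86, 133, 74, 53], [122.88, 158.08]), (496, [190, 149, 40, 27], [212.01, 164.04]), (37, [201, 194, 7, 7], [204.41, 196.97]), (615, [100, 202, 49, 29], [122.45, 215.02]), (18, [251, 237, 5, 6], [253.28, 239.78]), (267, [256, 236, 22, 25], [265.87, 248.3]), (412, [486, 271, 45, 22], [508.09, 281.15])]
 yel [(1413, [456, 55, 40, 43], [475.36, 76.77]), (2252, [26, 220, 81, 54], [60.81, 245.31]), (1205, [219, 228, 82, 48], [259.63, 254.49])]
```

```bash
python3 - <<'E'
from h import *
from scipy.ndimage import map_coordinates
im=cv2.imread("pics/top0.png"); g=cv2.GaussianBlur(cv2.cvtColor(im,cv2.COLOR_BGR2GRAY).astype(np.float32),(0,0),0.8)
def Z(p,o=(225,150),off=390): return np.array([o[0]+(p[0]-off+.5)/4.5-.5,o[1]+(p[1]+.5)/4.5-.5])
def edge(a,b,G=g,w=4,n=40,sgn=None):
    a,b=np.array(a),np.array(b); d=(b-a)/np.linalg.norm(b-a); nn=np.array([-d[1],d[0]])
    s=np.arange(-w,w+.01,.1); out=[]
    for t in np.linspace(.08,.92,n):
        p=a+(b-a)*t; q=p[None]+s[:,None]*nn
        v=map_coordinates(G,[q[:,1],q[:,0]],order=1); k=np.gradient(v); k=k if sgn is None else k*sgn
        k=abs(k) if sgn is None else np.clip(k,0,None)
        i=np.argmax(k); sl=slice(max(0,i-8),i+9); out.append(p+nn*(s[sl]*k[sl]).sum()/k[sl].sum())
    out=np.array(out,np.float32)
    vx,vy,x0,y0=cv2.fitLine(out,cv2.DIST_HUBER,0,.01,.01).ravel(); 
    return out,np.array([x0,y0]),np.array([vx,vy])
def yaw(L,n,z):
    _,p,v=L; A=plane(n,p-20*v,z);B=plane(n,p+20*v,z);d=B-A
    if d[1]<0:d=-d
    return (A+B)/2,np.arctan2(-d[0],d[1])
E1=edge(Z((490,116)),Z((705,57))); E2=edge(Z((490,267)),Z((740,199)))
E3=edge(Z((714,57)),Z((749,193)),w=3)
for e in(E1,E2): print("plate long",yaw(e,"top",.010))
_,p,v=E3;A=plane("top",p-8*v,.01);B=plane("top",p+8*v,.01);print("plate end",A,B)
# dovetail top edges
D1=edge(Z((490,140)),Z((675,95)),w=2.5);D2=edge(Z((505,207)),Z((690,158)),w=2.5)
for e in(D1,D2): print("dove",yaw(e,"top",.048))
b,gg,r=[im[...,i].astype(int) for i in range(3)]
red=((r>gg*1.6)&(r>70)&(r>b*1.6)).astype(np.uint8)
for box in((385,165,430,205),(230,170,255,212)):
    m=np.zeros_like(red);m[box[1]:box[3],box[0]:box[2]]=red[box[1]:box[3],box[0]:box[2]]
    c=max(cv2.findContours(m,0,2)[0],key=cv2.contourArea);print(cv2.minAreaRect(c),cv2.fitEllipse(c)[:2])
s=cv2.imread("pics/scene0.png");b,gg,r=[s[...,i].astype(int) for i in range(3)]
red=((r>gg*1.6)&(r>70)&(r>b*1.6)).astype(np.uint8)
m=np.zeros_like(red);m[235:262,230:262]=red[235:262,230:262]
c=max(cv2.findContours(m,0,2)[0],key=cv2.contourArea);print("scene lid",cv2.minAreaRect(c),cv2.fitEllipse(c)[:2])
E
```

```text
plate long (array([0.6875276 , 0.09678796, 0.01      ]), np.float64(0.2420458429131014))
plate long (array([0.59376559, 0.09557752, 0.01      ]), np.float64(0.24884003176155983))
plate end [0.67730568 0.0272937  0.01      ] [0.63487028 0.01837926 0.01      ]
dove (array([0.65958657, 0.10989494, 0.048     ]), np.float64(0.24466416523345175))
dove (array([0.61967166, 0.10102731, 0.048     ]), np.float64(0.26105905894462206))
((403.0, 183.0), (20.0, 20.0), 90.0) ((403.0410461425781, 182.7125244140625), (19.599510192871094, 20.524612426757812))
((242.83847045898438, 190.90768432617188), (28.855205535888672, 5.174641132354736), 74.74488067626953) ((242.9405059814453, 191.75808715820312), (4.909610271453857, 34.383018493652344))
scene lid ((247.0, 247.5), (11.0, 18.0), 90.0) ((246.1683807373047, 247.36004638671875), (10.917703628540039, 18.18077278137207))
```

```bash
python3 - <<'E'
from h import *
ex=np.array([np.cos(.246),np.sin(.246)]);ey=np.array([-ex[1],ex[0]])
X=plane("top",(242.84,190.9),.052);print("stop",X,X[:2]@ex,X[:2]@ey, "origin y' ->",X[:2]@ey-.074)
print("lid tri",tri((403.04,182.8),(246.6,247.4)))
zt=lambda p:(365+(p[0]+.5)/4.5-.5,165+(p[1]+.5)/4.5-.5)
zs=lambda p:(210+(p[0]+.5)/4-.5,210+(p[1]+.5)/4-.5)
print("fin tri",tri(zt((200,201)),zs((200,94))), plane("top",zt((200,201)),.074))
zr=lambda p:(225+(p[0]-390+.5)/4.5-.5,150+(p[1]+.5)/4.5-.5)
zq=lambda p:(300+(p[0]-400+.5)/4-.5,275+(p[1]+.5)/4-.5)
print("stop far top corner +x,-x",tri(zr((457,124)),zq((676,112))),tri(zr((489,246)),zq((702,72))))
print("bar",[plane("top",zt(p),.076) for p in((160,300),(275,322))])
print("knob bar scene tri",tri(zt((222,311)),zs((241,56))))
print("top tray corners",[plane("top",zt(p),.014) for p in((48,57),(330,57),(330,386),(48,386))])
for n,p,z in(("jar",(163,207),.085),("bottle",(504,208.5),.13)):print(n,plane("top",p,z))
E
```

```text
stop [0.62008993 0.17396912 0.052     ] 0.6437877405113694 0.01772342387134515 origin y' -> -0.056276576128654845
lid tri (array([ 0.62886647, -0.2405015 ,  0.06156459]), [np.float64(1.0653722069608509), np.float64(1.065372206960796)])
fin tri (array([ 0.55810481, -0.25070634,  0.07084166]), [np.float64(2.347817626301152), np.float64(2.347817626300949)]) [ 0.55914627 -0.25209709  0.074     ]
stop far top corner +x,-x (array([0.65232242, 0.18358488, 0.06332217]), [np.float64(3.898321565975634), np.float64(3.898321565975514)]) (array([0.5849735 , 0.16701157, 0.04541293]), [np.float64(1.4563359729714453), np.float64(1.456335972971523)])
bar [array([ 0.50340676, -0.22690578,  0.076     ]), array([ 0.48921879, -0.29195924,  0.076     ])]
knob bar scene tri (array([ 0.49537834, -0.26155743,  0.06908172]), [np.float64(2.0826102838453973), np.float64(2.0826102838454053)])
top tray corners [array([ 0.6532916, -0.1755196,  0.014    ]), array([ 0.64960698, -0.34547004,  0.014     ]), array([ 0.45246429, -0.33745381,  0.014     ]), array([ 0.45718629, -0.16905604,  0.014     ])]
jar [0.58018381 0.37187362 0.085     ]
bottle [ 0.55021552 -0.47778201  0.13      ]
```

The two-view heights roughly agree with the text: lid about 62 mm, fin top about 71 mm, stop top about 45 to 63 mm. The rail's yaw is about 0.246. The carriage is at (0.559, -0.2515) with yaw about 0.18. Next I'll plan the approach.

```bash
cat >> h.py <<'E'
def tool():
    s=manip.state();q=s["tool_rot"];return s["tool_pos"],Rn.from_quat([q[1],q[2],q[3],q[0]]),s
def down(yaw): # tool x at angle yaw, z down
    return Rn.from_matrix(np.array([[np.cos(yaw),np.sin(yaw),0],[np.sin(yaw),-np.cos(yaw),0],[0,0,-1]]))
def plan(P,R=None):
    p,r,s=tool(); d=r.inv().apply(np.array(P)-p); print("shift tool(mm)",(d*1e3).round(1))
    if R is not None:
        print("turn deg",(r.inv()*R).as_rotvec(degrees=True).round(2), "; shift if turned first",(R.inv().apply(np.array(P)-p)*1e3).round(1))
YR=.246; ex=np.array([np.cos(YR),np.sin(YR),0]);ey=np.array([-ex[1],ex[0],0]);O=.6455*ex-.0545*ey
def rail(x,y,z): return O+ex*x+ey*y+np.array([0,0,z])
def inrail(P): d=np.array(P)-O; return np.array([d@ex,d@ey,P[2]])
E
python3 - <<'E'
from h import *
print(O); plan([.559,-.2515,.198],down(.178))
E
```

```text
[0.63933895 0.10433701 0.        ]
shift tool(mm) [ 460.9 -220.4    0.6]
turn deg [-0.11 -0.01  6.81] ; shift if turned first [ 4.316e+02 -2.735e+02  1.000e-01]
```

Emit:
send_rows(steps=[[0.05,-0.024,0,0,0,0],[0.05,-0.024,0,0,0,0],[0.05,-0.024,0,0,0,0],[0.05,-0.024,0,0,0,0],[0.05,-0.024,0,0,0,0],[0.05,-0.024,0,0,0,0],[0.05,-0.024,0,0,0,0],[0.05,-0.024,0,0,0,0]], grip=1)

```text
time: 1.1
tool_pos: [0.5101, -0.2955, 0.1987]
tool_rot: [-0.0, 0.989, 0.148, -0.0]
contact_force: [0.8, -0.4, -0.3]
gripper_width: 1.004
```

Emit:
send_rows(steps=[[0.05,-0.026,0,0,0,0],[0.01,-0.002,0,0,0,6.8],[0,0,0,0,0,0]])

```text
time: 1.48
tool_pos: [0.5586, -0.2518, 0.1984]
tool_rot: [-0.0, 0.996, 0.091, -0.001]
contact_force: [0.2, -0.4, -0.6]
gripper_width: 1.002
```

```bash
python3 - <<'E'
from h import *
s=manip.state();print(s["time"],s["tool_pos"],s["joint_pos"]); plan([.559,-.2515,.039],down(.178))
im=manip.grab_frame("top");cv2.imwrite("pics/t1.png",im)
im=manip.grab_frame("scene");cv2.imwrite("pics/s1.png",cv2.resize(im[170:290,180:340],None,fx=4,fy=4,interpolation=cv2.INTER_CUBIC))
E
```

```text
1.475 [ 0.55857353 -0.25180773  0.19844141] [-5.44846936e-01  2.53898533e-02  1.64224542e+00 -1.48730679e-04
  1.47527326e+00  8.44713068e-01]
shift tool(mm) [ 6.000e-01 -1.000e-01  1.594e+02]
turn deg [-0.04  0.06  0.19] ; shift if turned first [  0.5  -0.2 159.4]
```

View pics/s1.png

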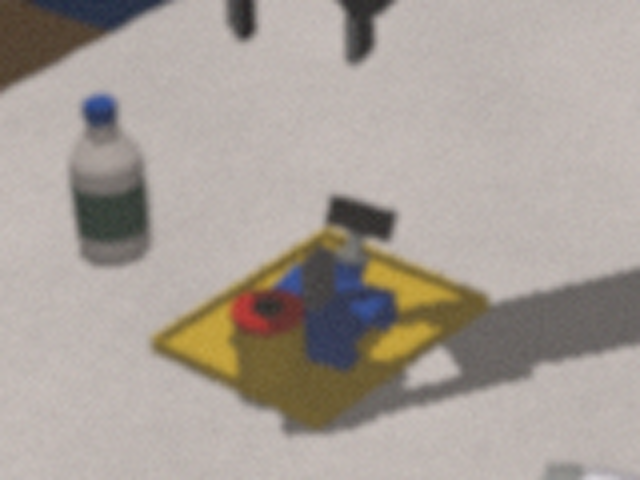

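The open fingers hang above the carriage, at about (240–360, 30) in the crop, on either side of the fin. I'll descend.

Emit:
send_rows(steps=[[0,0,0.05,0,0,0],[0,0,0.045,0,0,0],[0,0,0.03,0,0,0],[0,0,0.02,0,0,0],[0,0,0.0145,0,0,0],[0,0,0,0,0,0]])

```text
time: 2.33
tool_pos: [0.5578, -0.2528, 0.0391]
tool_rot: [-0.0, 0.996, 0.089, -0.001]
contact_force: [-0.3, -0.9, -0.1]
gripper_width: 0.999
```

Emit:
send_rows(steps=[[0,0,0,0,0,0],[0,0,0,0,0,0],[0,0,0,0,0,0],[0,0,0,0,0,0],[0,0,0,0,0,0],[0,0,0,0,0,0]], grip=0)

```text
time: 3.08
tool_pos: [0.5583, -0.2523, 0.0399]
tool_rot: [-0.0, 0.996, 0.089, -0.0]
contact_force: [-0.5, 4.3, 4.1]
gripper_width: 0.127
```

Emit:
send_rows(steps=[[0,0,-0.02,0,0,0],[0,0,-0.03,0,0,0],[0,0,0,0,0,0],[0,0,0,0,0,0]])

```text
time: 3.58
tool_pos: [0.5577, -0.2526, 0.0889]
tool_rot: [-0.0, 0.996, 0.089, -0.0]
contact_force: [-1.3, 0.1, -3.6]
gripper_width: 0.125
```

```bash
python3 - <<'E'
from h import *
s=manip.state();print(s["time"],s["tool_pos"],s["contact_force"],s["ft_torque"],s["gripper_width"]); plan(rail(0,-.155,.090),down(YR))
E
```

```text
3.575 [ 0.55774394 -0.2526464   0.08887258] [-1.25576207  0.08248869 -3.61423953] [ 0.00152971 -0.002712    0.02544343] 0.1254040558099149
shift tool(mm) [ 154.  -182.3   -1.2]
turn deg [-0.03  0.05 -3.9 ] ; shift if turned first [ 166.1 -171.4   -1.1]
```

Emit:
send_rows(steps=[[0.025,-0.03,0,0,0,0],[0.025,-0.03,0,0,0,0],[0.025,-0.03,0,0,0,0],[0.025,-0.03,0,0,0,0],[0.025,-0.03,0,0,0,0],[0.02,-0.02,0,0,0,0],[0.009,-0.0123,0,0,0,-3.9],[0,0,0,0,0,0]])

```text
time: 4.58
tool_pos: [0.6766, -0.045, 0.0874]
tool_rot: [-0.0, 0.992, 0.123, -0.002]
contact_force: [-0.3, -0.3, -4.0]
gripper_width: 0.126
```

```bash
python3 - <<'E'
from h import *
s=manip.state();print(s["time"],s["tool_pos"],inrail(s["tool_pos"])); plan(rail(0,-.155,.0694),down(YR))
im=manip.grab_frame("top");cv2.imwrite("pics/t2.png",im)
a=cv2.resize(im[120:250,220:380],None,fx=5,fy=4.5,interpolation=cv2.INTER_CUBIC)
cv2.imwrite("pics/t2z.png",cv2.resize(im[125:245,225:385],None,fx=5,fy=5,interpolation=cv2.INTER_CUBIC))
im=manip.grab_frame("scene");cv2.imwrite("pics/s2.png",im)
cv2.imwrite("pics/s2z.png",cv2.resize(im[230:350,250:410],None,fx=5,fy=5,interpolation=cv2.INTER_CUBIC))
E
```

```text
4.575 [ 0.67656135 -0.04497094  0.0873675 ] [-0.00025863 -0.15387757  0.0873675 ]
shift tool(mm) [ 0.3  1.1 18. ]
turn deg [-0.07  0.19  0.07] ; shift if turned first [ 0.3  1.1 18. ]
```

View pics/t2z.png

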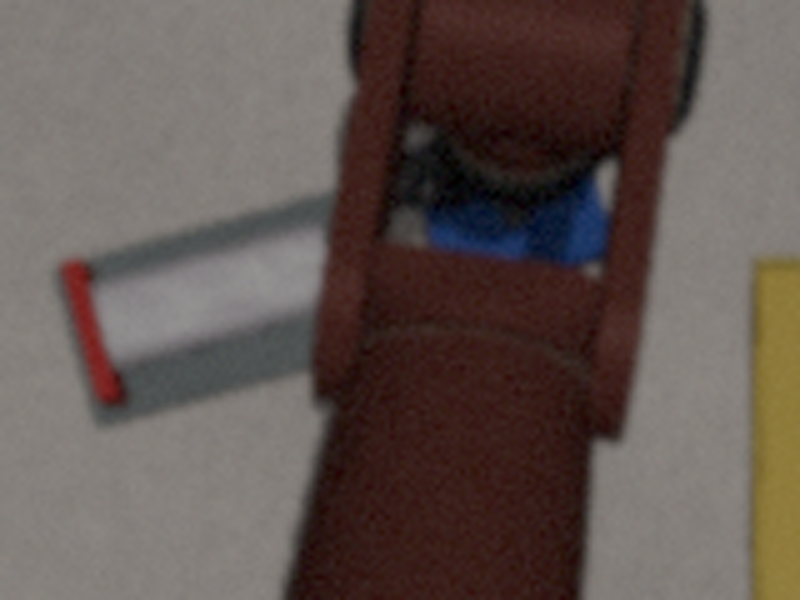

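View pics/s2z.png

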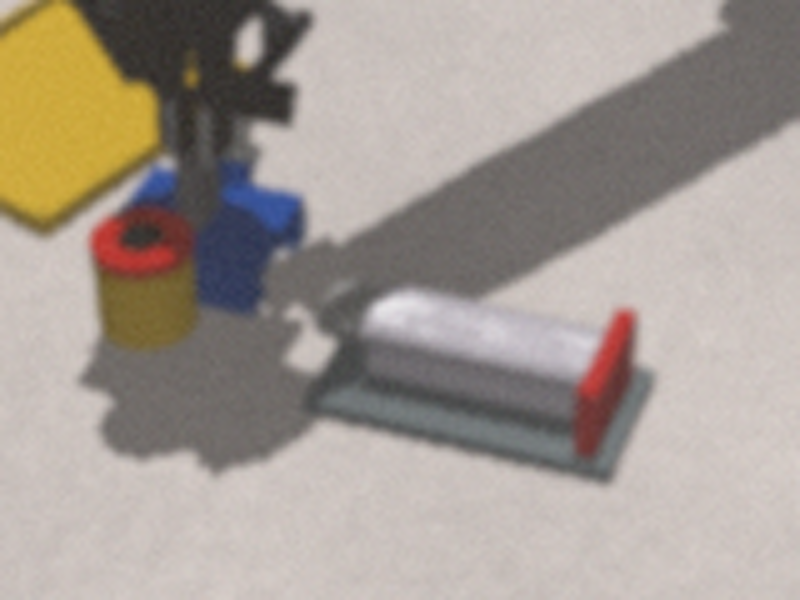

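The carriage hangs level in front of the rail's tapered tip, at about (340,300) in the scene crop, with the knob on the robot's side. From above, the arm hides the lid. I'll check the carriage's place from the lid in the scene view.

```bash
python3 - <<'E'
from h import *
def lid(f,box):
    s=cv2.imread(f);b,g,r=[s[...,i].astype(int) for i in range(3)]
    red=((r>g*1.6)&(r>70)&(r>b*1.6)).astype(np.uint8);m=np.zeros_like(red);x0,y0,x1,y1=box;m[y0:y1,x0:x1]=red[y0:y1,x0:x1]
    c=max(cv2.findContours(m,0,2)[0],key=cv2.contourArea);return np.array(cv2.fitEllipse(cv2.convexHull(c))[0])
a=lid("pics/scene0.png",(230,235,262,262)); b=lid("pics/s2.png",(262,265,295,292))
f0=np.array([.5589,-.2515]); c0=np.r_[f0+.070*np.array([np.cos(.178),np.sin(.178)]),.067]
bias=a-proj("scene",c0)
p,r,_=tool(); z=p[2]-.0359+.063
X=p+r.apply([.07,0,0]); X[2]=z
print(a,b,"bias",bias,"pred",proj("scene",X)+bias)
def q(dx,dy,dz): return proj("scene",X+ex*dx+ey*dy+np.array([0,0,dz]))-proj("scene",X)
print("px/mm: x,y,z",q(.001,0,0),q(0,.001,0),q(0,0,.001))
d=b-(proj("scene",X)+bias);A=np.c_[q(.001,0,0),q(0,0,.001)];print("offset x,z mm if dy=0",np.linalg.solve(A,d))
# rail tip check in the scene
for n,P in(("tip top",rail(0,-.08,.045)),("taper end",rail(0,-.055,.048)),("stop corner +x",rail(.038,.08,.052)),("plate -y+x",rail(.045,-.085,.01)),("plate +y+x",rail(.045,.085,.01))):
    u=proj("scene",P);print(n,u,(u-np.array([250,230]))*5+2)
E
```

```text
[246.25520325 247.38160706] [277.82989502 278.41464233] bias [-0.45790148  1.63019011] pred [277.49500706 277.50070255]
px/mm: x,y,z [-0.15891707  0.21515326] [0.35674883 0.08062575] [-0.01671265 -0.31620277]
offset x,z mm if dy=0 [-1.68291941 -4.03546547]
tip top [315.32430843 288.60150748] [328.62154216 295.0075374 ]
taper end [324.08246619 289.68544917] [372.41233094 300.42724583]
stop corner +x [368.57181921 308.05550258] [594.85909607 392.2775129 ]
plate -y+x [307.58556585 308.31107077] [289.92782926 393.55535383]
plate +y+x [368.93245607 322.74801114] [596.66228037 465.74005571]
```

```bash
cat > ov.py <<'E'
from h import *
def overlay(src,out,n,box,k,segs):
    im=cv2.imread(src);x0,y0,x1,y1=box
    o=cv2.resize(im[y0:y1,x0:x1],None,fx=k,fy=k,interpolation=cv2.INTER_CUBIC)
    for A,B in segs:
        a,b=[tuple(int(v) for v in (proj(n,P)-np.array([x0,y0])+.5)*k) for P in(A,B)]
        cv2.line(o,a,b,(0,255,0),1)
    cv2.imwrite(out,o)
def rect(x0,x1,y0,y1,z): c=[rail(x0,y0,z),rail(x1,y0,z),rail(x1,y1,z),rail(x0,y1,z)];return [(c[i],c[(i+1)%4]) for i in range(4)]
RS=rect(-.045,.045,-.085,.085,.01)+rect(-.038,.038,.068,.08,.052)+rect(-.023,.023,-.055,.068,.048)+rect(-.019,.019,-.08,-.08,.045)
if __name__=="__main__":
    overlay("pics/s2.png","pics/ovs.png","scene",(300,270,400,335),8,RS)
    overlay("pics/top0.png","pics/ovt.png","top",(225,150,315,220),8,RS)
E
python3 ov.py
```

```text
(no output)
```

View pics/ovs.png

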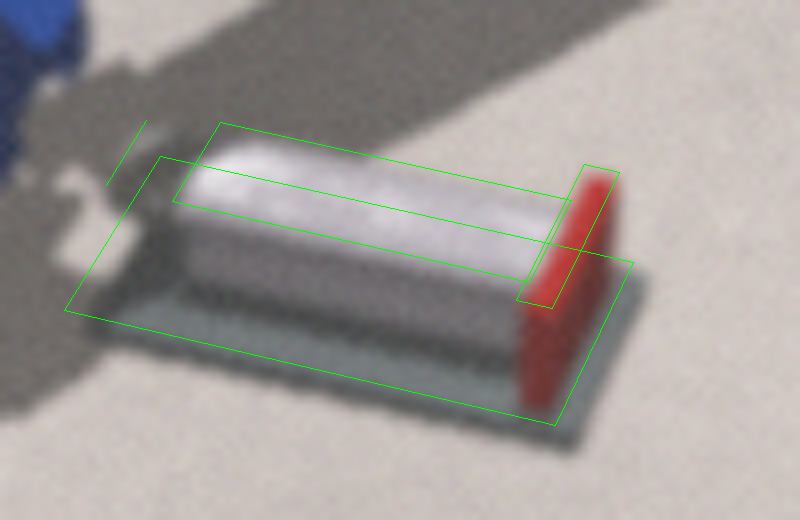

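View pics/ovt.png

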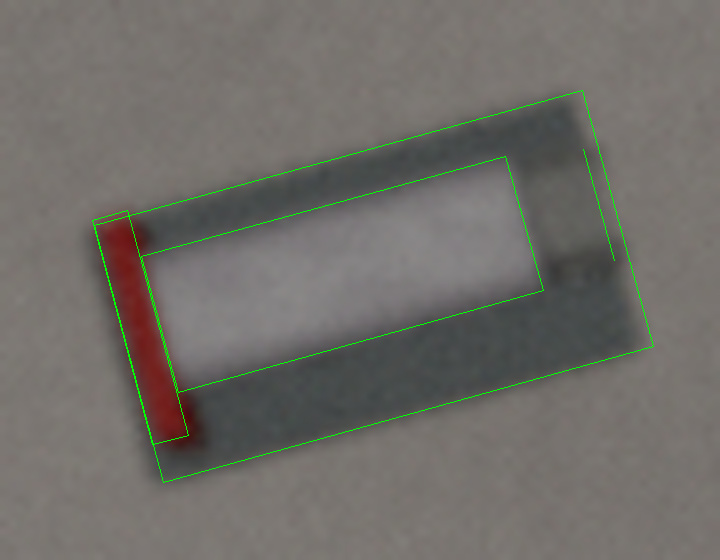

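In the overlay the rail matches from above to about 1.5 px. In the scene view it sits about 2.5 px off, mostly along the rail's y. Sideways agreement matters most here, so I'll go to entry height and check the carriage outline against the rail in the same image.

Emit:
send_rows(steps=[[0,0,0.01,0,0,0],[0,0,0.008,0,0,0],[0,0,0,0,0,0],[0,0,0,0,0,0]])

```text
time: 5.18
tool_pos: [0.6775, -0.0462, 0.0716]
tool_rot: [-0.0, 0.992, 0.123, -0.0]
contact_force: [0.1, -0.2, -3.6]
gripper_width: 0.122
```

```bash
python3 - <<'E'
from ov import *
s=manip.state();print(s["time"],s["tool_pos"],s["contact_force"],inrail(s["tool_pos"]),s["gripper_width"])
im=manip.grab_frame("scene");cv2.imwrite("pics/s3.png",im)
p,r,_=tool();u=p[2]-.0359
def crect(x0,x1,y0,y1,z):
    c=[p+r.apply([a,-b,0]) for a,b in((x0,y0),(x1,y0),(x1,y1),(x0,y1))]
    for q in c:q[2]=u+z
    return [(c[i],c[(i+1)%4]) for i in range(4)]
seg=crect(-.038,.038,-.045,.045,.028)+crect(-.038,.038,-.045,.045,0)+crect(-.015,.015,-.007,.007,.07)
L=[p+r.apply([.07+.027*np.cos(t),.027*np.sin(t),0]) for t in np.linspace(0,2*np.pi,25)]
for q in L:q[2]=u+.063
seg+=list(zip(L[:-1],L[1:]))
overlay("pics/s3.png","pics/ovs3.png","scene",(260,245,390,335),6,seg+RS)
E
```

```text
5.175 [ 0.67753771 -0.04624869  0.07160955] [ 0.12371101 -0.24900622 -3.56014187] [ 0.00037718 -0.15535462  0.07160955] 0.12248713784030374
```

View pics/ovs3.png

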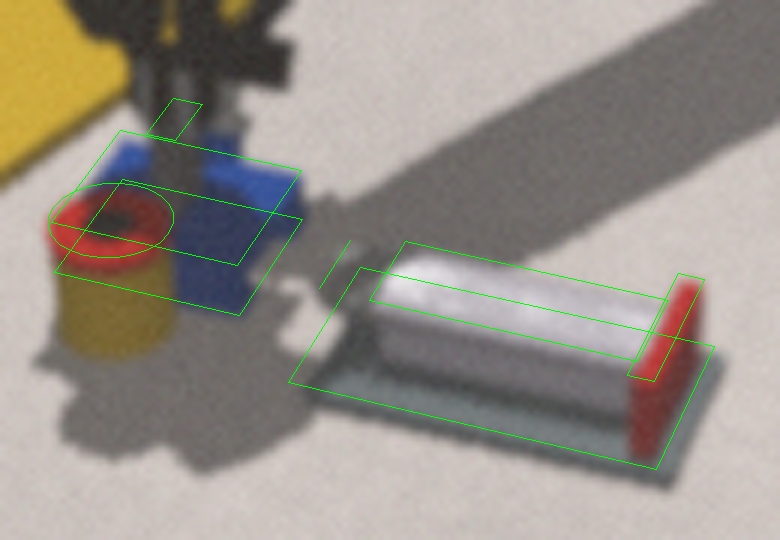

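Relative to the carriage, the rail sits about 6 mm farther along +y than I estimated, which the stop contact will settle. It may also be up to 2 mm more in +x. I'll creep in and watch the forces.

Emit:
send_rows(steps=[[0.0005,-0.012,0.001,0,0,0],[0,-0.012,0,0,0,0],[0,-0.008,0,0,0,0],[0,-0.008,0,0,0,0],[0,0,0,0,0,0]])

```text
time: 5.85
tool_pos: [0.6675, -0.0061, 0.0702]
tool_rot: [-0.0, 0.992, 0.123, -0.001]
contact_force: [-1.3, 0.8, -5.3]
gripper_width: 0.129
```

Emit:
send_rows(steps=[[0,-0.006,0,0,0,0],[0,-0.006,0,0,0,0],[0,0,0,0,0,0]])

```text
time: 6.22
tool_pos: [0.6649, 0.0049, 0.0704]
tool_rot: [-0.0, 0.992, 0.123, -0.0]
contact_force: [-1.2, -1.2, -5.7]
gripper_width: 0.123
```

```bash
python3 - <<'E'
from ov import *
s=manip.state();print(s["time"],s["contact_force"],s["ft_torque"],inrail(s["tool_pos"]),s["gripper_width"])
im=manip.grab_frame("scene");cv2.imwrite("pics/s4.png",im)
cv2.imwrite("pics/s4z.png",cv2.resize(im[240:340,265:390],None,fx=6,fy=6,interpolation=cv2.INTER_CUBIC))
E
```

```text
6.225 [-1.17146637 -1.18498207 -5.7391942 ] [-0.23447816  0.36110048  0.10124845] [ 0.00061078 -0.10265766  0.07041497] 0.12329665544075898
```

View pics/s4z.png

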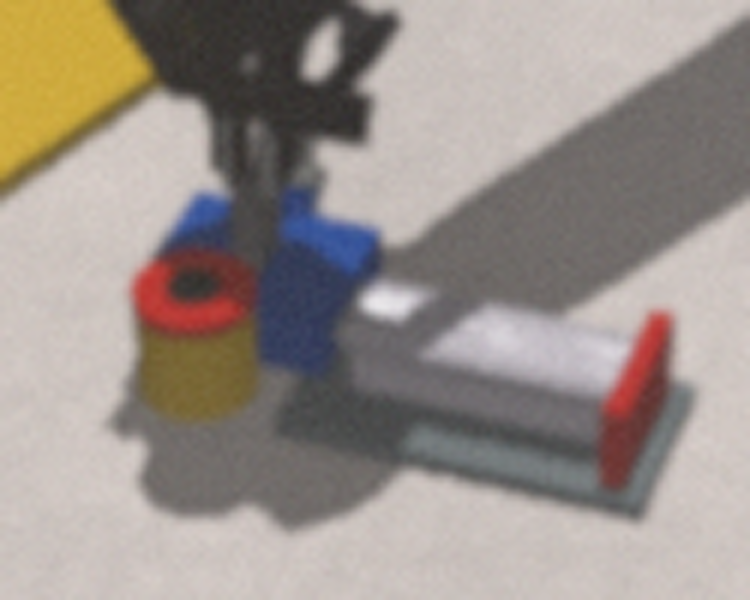

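The carriage front has started over the tapered tip (about (350,310) in the crop). The forces are small, with about 2 N extra downward, so I'll lower slightly and continue.

Emit:
send_rows(steps=[[0,-0.004,0.0007,0,0,0],[0,-0.004,0,0,0,0],[0,0,0,0,0,0]])

```text
time: 6.65
tool_pos: [0.6631, 0.0127, 0.0698]
tool_rot: [-0.0, 0.992, 0.123, -0.0]
contact_force: [-2.4, -1.6, -4.2]
gripper_width: 0.127
```

```bash
python3 - <<'E'
from ov import *
s=manip.state();print(s["time"],s["contact_force"],s["ft_torque"],inrail(s["tool_pos"]),s["gripper_width"])
E
```

```text
6.65 [-2.38386983 -1.62337303 -4.18787315] [-0.41779332  0.3076005   0.07994304] [ 0.00070463 -0.09468416  0.06980754] 0.1271104533473784
```

Emit:
send_rows(steps=[[-0.0005,-0.004,0,0,0,0],[0,-0.004,0,0,0,0],[0,0,0,0,0,0]])

```text
time: 7.02
tool_pos: [0.6607, 0.0206, 0.0698]
tool_rot: [-0.0, 0.992, 0.123, -0.0]
contact_force: [-1.3, -0.3, -5.0]
gripper_width: 0.126
```

Emit:
send_rows(steps=[[0,-0.004,0,0,0,0],[0,-0.004,0,0,0,0],[0,0,0,0,0,0]])

```text
time: 7.4
tool_pos: [0.6588, 0.0282, 0.0699]
tool_rot: [-0.0, 0.992, 0.123, -0.0]
contact_force: [-1.6, -0.9, -4.6]
gripper_width: 0.127
```

```bash
python3 - <<'E'
from ov import *
s=manip.state();print(s["time"],s["contact_force"],s["ft_torque"],inrail(s["tool_pos"]),s["gripper_width"])
E
```

```text
7.4 [-1.62714542 -0.88313184 -4.56327264] [-0.26090818  0.40544511  0.10144954] [ 0.00035127 -0.07861508  0.06986955] 0.12694280126681246
```

Emit:
send_rows(steps=[[0,-0.006,0,0,0,0],[0,-0.006,0,0,0,0],[0,-0.006,0,0,0,0],[0,0,0,0,0,0]])

```text
time: 7.9
tool_pos: [0.6543, 0.046, 0.0698]
tool_rot: [-0.0, 0.992, 0.123, -0.0]
contact_force: [-1.9, -0.4, -4.6]
gripper_width: 0.123
```

Emit:
send_rows(steps=[[0,-0.006,0,0,0,0],[0,-0.006,0,0,0,0],[0,-0.006,0,0,0,0],[0,0,0,0,0,0]])

```text
time: 8.4
tool_pos: [0.6499, 0.0634, 0.0698]
tool_rot: [-0.0, 0.992, 0.123, -0.0]
contact_force: [-2.2, -0.4, -4.3]
gripper_width: 0.123
```

```bash
python3 - <<'E'
from ov import *
s=manip.state();print(s["time"],s["contact_force"],s["ft_torque"],inrail(s["tool_pos"]),s["gripper_width"])
im=manip.grab_frame("scene");cv2.imwrite("pics/s5.png",im)
cv2.imwrite("pics/s5z.png",cv2.resize(im[240:340,265:390],None,fx=6,fy=6,interpolation=cv2.INTER_CUBIC))
E
```

```text
8.4 [-2.22427217 -0.35717788 -4.31828249] [-0.25496192  0.42199467  0.11423242] [ 0.00030684 -0.04232173  0.06983741] 0.1232131735580747
```

View pics/s5z.png

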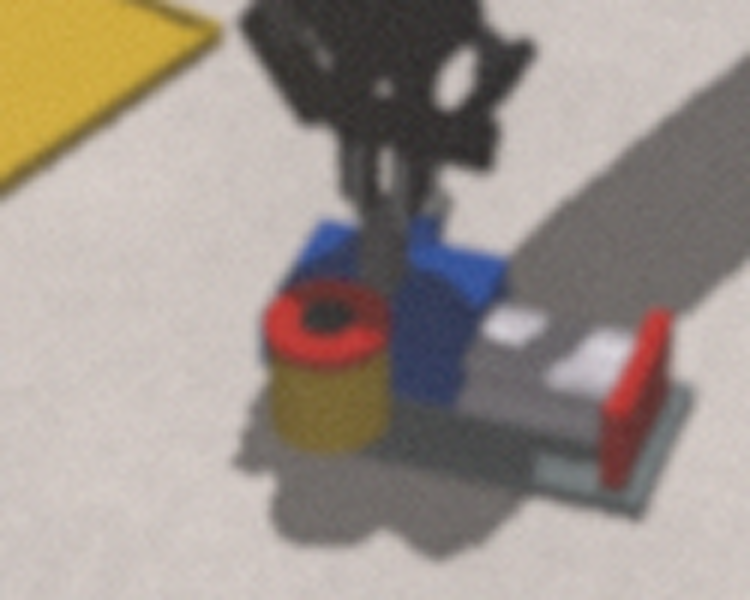

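The carriage is threaded well onto the rail, with its body at (380,310) and the stop at (640,390). I'll continue to the stop.

Emit:
send_rows(steps=[[0,-0.007,0,0,0,0],[0,-0.007,0,0,0,0],[0,-0.007,0,0,0,0],[0,-0.007,0,0,0,0],[0,0,0,0,0,0]])

```text
time: 9.07
tool_pos: [0.643, 0.0907, 0.0698]
tool_rot: [-0.0, 0.992, 0.123, -0.0]
contact_force: [-2.2, -0.3, -6.9]
gripper_width: 0.128
```

Emit:
send_rows(steps=[[0,-0.007,0,0,0,0],[0,-0.007,0,0,0,0],[0,-0.006,0,0,0,0],[0,0,0,0,0,0]])

```text
time: 9.57
tool_pos: [0.6382, 0.1099, 0.0698]
tool_rot: [-0.0, 0.992, 0.123, -0.0]
contact_force: [-2.4, -0.6, -6.0]
gripper_width: 0.121
```

Emit:
send_rows(steps=[[0,-0.004,0,0,0,0],[0,-0.004,0,0,0,0],[0,-0.003,0,0,0,0],[0,0,0,0,0,0]])

```text
time: 10.07
tool_pos: [0.6357, 0.1201, 0.0699]
tool_rot: [-0.0, 0.992, 0.123, -0.0]
contact_force: [-1.3, -2.8, -5.5]
gripper_width: 0.126
```

Emit:
send_rows(steps=[[0,-0.003,0,0,0,0],[0,-0.003,0,0,0,0],[0,0,0,0,0,0]])

```text
time: 10.45
tool_pos: [0.6343, 0.126, 0.0699]
tool_rot: [-0.0, 0.992, 0.123, -0.0]
contact_force: [-2.2, -2.3, -6.5]
gripper_width: 0.125
```

Emit:
send_rows(steps=[[0,-0.002,0,0,0,0],[0,-0.002,0,0,0,0],[0,0,0,0,0,0]])

```text
time: 10.82
tool_pos: [0.6341, 0.1276, 0.0701]
tool_rot: [0.002, 0.992, 0.123, 0.0]
contact_force: [-0.1, -7.7, -6.1]
gripper_width: 0.122
```

Emit:
send_rows(steps=[[0,-0.0015,0,0,0,0],[0,-0.0015,0,0,0,0],[0,0,0,0,0,0]])

```text
time: 11.2
tool_pos: [0.634, 0.1279, 0.0702]
tool_rot: [0.004, 0.992, 0.123, 0.001]
contact_force: [1.0, -14.0, -6.2]
gripper_width: 0.128
```

The stop was contacted at TCP (0.634, 0.128), rail y about 24 mm by my estimate, with 14 N of push. I'll release, rise and look.

Emit:
send_rows(steps=[[0,0.001,0,0,0,0],[0,0,0,0,0,0],[0,0,0,0,0,0],[0,0,0,0,0,0],[0,0,0,0,0,0]], grip=1)

```text
time: 11.82
tool_pos: [0.6331, 0.1318, 0.0702]
tool_rot: [-0.0, 0.992, 0.123, 0.0]
contact_force: [0.2, 0.6, 0.2]
gripper_width: 1.001
```

Emit:
send_rows(steps=[[0,0,-0.02,0,0,0],[0,0,-0.04,0,0,0],[0,0,-0.05,0,0,0],[-0.04,0,-0.04,0,0,0],[-0.06,0,0,0,0,0],[-0.06,0,0,0,0,0],[-0.06,0,0,0,0,0],[0,0,0,0,0,0]])

```text
time: 12.82
tool_pos: [0.4169, 0.0775, 0.2211]
tool_rot: [0.0, 0.992, 0.122, 0.002]
contact_force: [-0.2, 0.4, 0.6]
gripper_width: 0.994
```

```bash
python3 - <<'E'
from h import *
s=manip.state();print(s["time"],s["contact_force"],s["tool_pos"],s["joint_pos"],s["gripper_width"])
im=manip.grab_frame("scene");cv2.imwrite("pics/s6.png",im)
cv2.imwrite("pics/s6z.png",cv2.resize(im[240:340,275:400],None,fx=6,fy=6,interpolation=cv2.INTER_CUBIC))
im=manip.grab_frame("top");cv2.imwrite("pics/t6.png",im)
cv2.imwrite("pics/t6z.png",cv2.resize(im[140:240,225:325],None,fx=6,fy=6,interpolation=cv2.INTER_CUBIC))
E
```

```text
12.825 [-0.24829554  0.39714103  0.60672104] [0.41688483 0.07750998 0.22107185] [ 7.94626036e-03 -4.75393881e-01  2.02776624e+00 -1.63984167e-05
  1.58573356e+00  1.33315745e+00] 0.9940006335607686
```

View pics/s6z.png

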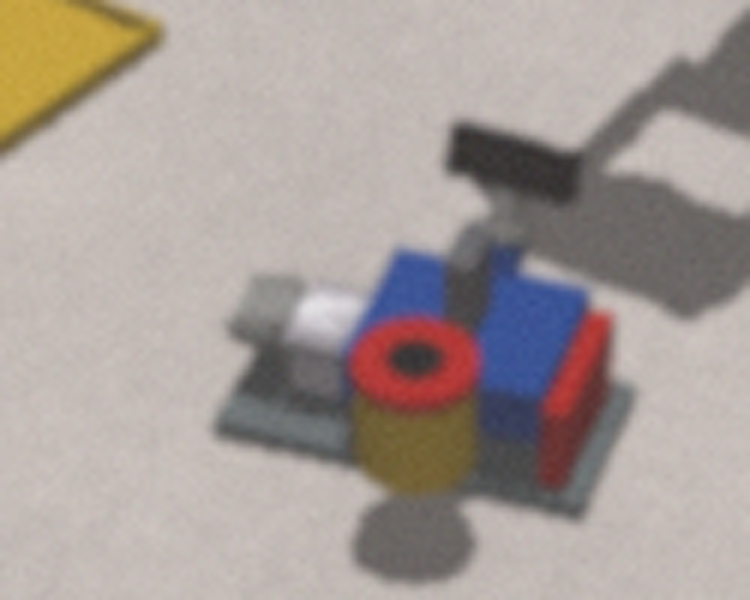

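View pics/t6z.png

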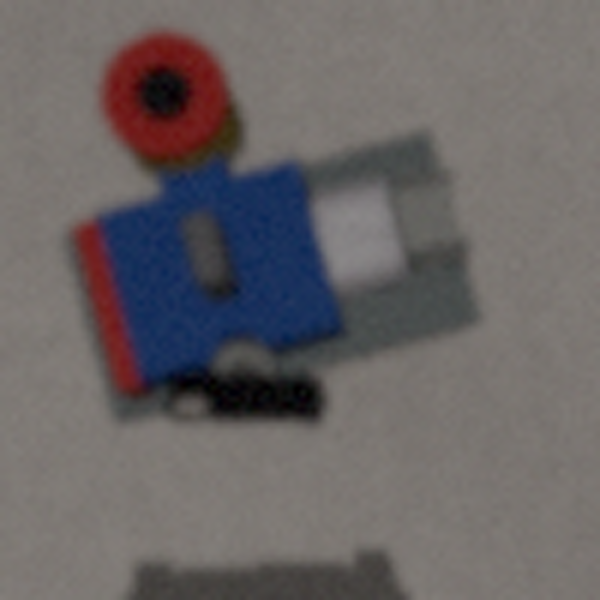

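The carriage body touches the red stop ((590,310) in the scene crop; the stop edge runs along the body at (110,310) from above), upright, with the knob bar at about (245,397) in the top crop. Next I'll measure the fin, the lid and the bar.

```bash
python3 - <<'E'
from h import *
t=cv2.imread("pics/t6.png");s=cv2.imread("pics/s6.png")
def red(im,box):
    b,g,r=[im[...,i].astype(int) for i in range(3)];m=((r>g*1.6)&(r>70)&(r>b*1.6)).astype(np.uint8);k=np.zeros_like(m);x0,y0,x1,y1=box;k[y0:y1,x0:x1]=m[y0:y1,x0:x1]
    c=max(cv2.findContours(k,0,2)[0],key=cv2.contourArea);return cv2.fitEllipse(cv2.convexHull(c))[0]
lt=red(t,(240,143,266,169));ls=red(s,(332,290,357,310))
print("lid",lt,ls,"tri",tri(lt,ls),"plane",plane("top",lt,.095),inrail(plane("top",lt,.095)))
f=(225+(210+.5)/6-.5,140+(245+.5)/6-.5) # fin top light part (see mask)
for nm,im,box,th in(("top",t,(250,198,282,213),38),("scene",s,(345,258,375,276),60)):
    x0,y0,x1,y1=box;g=cv2.cvtColor(im,cv2.COLOR_BGR2GRAY)[y0:y1,x0:x1]; 
    b=im[y0:y1,x0:x1].astype(int); m=((g<th)&(b[...,0]<b[...,2]*1.6+8)).astype(np.uint8)
    c=max(cv2.findContours(m,0,2)[0],key=cv2.contourArea);R=cv2.minAreaRect(c);print(nm,m.sum(),np.array(R[0])+[x0,y0],R[1:],"\n",cv2.boxPoints(R)+[x0,y0])
E
```

```text
lid (252.06179809570312, 155.74472045898438) (344.1608581542969, 300.64703369140625) tri (array([0.70360243, 0.14498722, 0.08615183]), [np.float64(1.3859744745400553), np.float64(1.3859744745401223)]) plane [0.70242795 0.14258438 0.095     ] [0.0705039  0.02173207 0.095     ]
top 131 [265.10000038 205.20000076] ((24.310808181762695, 6.821910381317139), 7.125016689300537) 
 [[252.61538506 207.07692337]
 [253.46153831 200.307693  ]
 [277.58461571 203.32307816]
 [276.73846245 210.09230804]]
scene 118 [360.1509428  266.97169685] ((19.779918670654297, 6.181224822998047), 15.945395469665527) 
 [[349.79245377 267.22641373]
 [351.49056625 261.28301835]
 [370.50943184 266.71697998]
 [368.81131935 272.6603756 ]]
```

```bash
python3 - <<'E'
import cv2,numpy as np
t=cv2.imread("pics/t6.png");s=cv2.imread("pics/s6.png")
a=cv2.resize(t[168:222,242:292],None,fx=8,fy=8,interpolation=cv2.INTER_CUBIC)
b=cv2.resize(s[252:306,332:382],None,fx=8,fy=8,interpolation=cv2.INTER_CUBIC)
o=np.hstack([a,b]);o=np.clip(o.astype(float)*1.6,0,255).astype(np.uint8);cv2.imwrite("pics/k6.png",o)
E
```

```text
(no output)
```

View pics/k6.png

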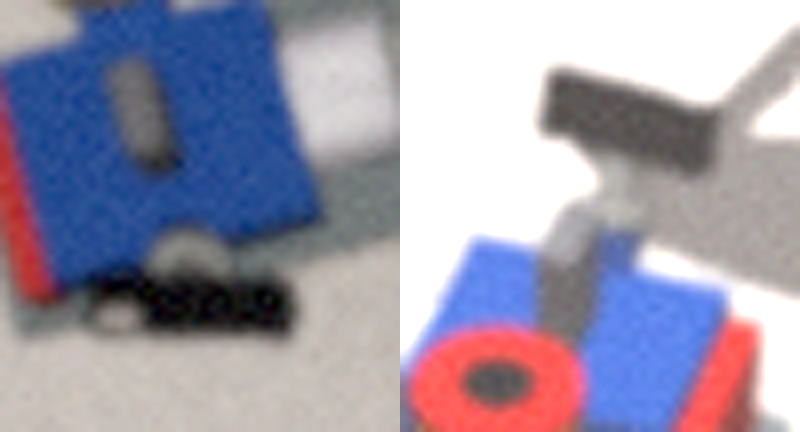

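```bash
cat >> h.py <<'E'
def knob(j,c=(.0005,.023),yawc=0,org=None):
    """returns centre and (x,y,z) axes columns in world at joint j, carriage at rail coords c"""
    zc=np.array([-.5,0,.8660254]);y0=np.array([0,1.,0]);x0=np.cross(y0,zc)
    y=y0*np.cos(j)+x0*np.sin(j);x=np.cross(y,zc)
    W=np.c_[ex,ey,[0,0,1]]
    ctr=rail(c[0]-.065,c[1],.098)
    return ctr,np.c_[W@x,W@y,W@zc]
E
python3 - <<'E'
from h import *
for j in(0,.1,.2,.3,.4,.5):
    c,A=knob(j);o=[]
    for n in("top","scene"):
        a,b=proj(n,c-.032*A[:,1]),proj(n,c+.032*A[:,1]);d=b-a
        o+=[proj(n,c).round(1),a.round(1),b.round(1),round(np.degrees(np.arctan2(d[1],d[0])),1)]
    print(j,o)
im=cv2.imread("pics/t6.png");x0,y0=242,168
c,A=knob(.3)
def draw(n,src,x0,y0,w,h,j):
    im=cv2.imread(src);o=cv2.resize(im[y0:y0+h,x0:x0+w],None,fx=8,fy=8,interpolation=cv2.INTER_CUBIC);o=np.clip(o*1.6,0,255).astype(np.uint8)
    c,A=knob(j)
    for zz in(-.012,.012):
        q=[proj(n,c+A@np.array([sx*.007,sy*.032,zz])) for sx,sy in((-1,-1),(1,-1),(1,1),(-1,1))]
        q=((np.array(q)-[x0,y0]+.5)*8).astype(int);cv2.polylines(o,[q],True,(0,255,0) if zz>0 else (0,200,255),1)
    return o
for j in(.15,.4):
    cv2.imwrite(f"pics/kj{int(j*100)}.png",np.hstack([draw("top","pics/t6.png",242,168,50,54,j),draw("scene","pics/s6.png",332,252,50,54,j)]))
E
```

```text
0 [array([265.5, 207.2]), array([277.9, 203.8]), array([253.1, 210.7]), np.float64(164.5), array([360. , 267.1]), array([348.6, 264.7]), array([371.5, 269.5]), np.float64(11.8)]
0.1 [array([265.5, 207.2]), array([278.1, 204.9]), array([252.7, 209.5]), np.float64(169.8), array([360. , 267.1]), array([349. , 264.7]), array([371.2, 269.6]), np.float64(12.5)]
0.2 [array([265.5, 207.2]), array([278.3, 206.1]), array([252.5, 208.3]), np.float64(175.0), array([360. , 267.1]), array([349.4, 264.6]), array([370.7, 269.6]), np.float64(13.2)]
0.3 [array([265.5, 207.2]), array([278.3, 207.3]), array([252.5, 207.2]), np.float64(-179.7), array([360. , 267.1]), array([350. , 264.6]), array([370.2, 269.6]), np.float64(13.9)]
0.4 [array([265.5, 207.2]), array([278.2, 208.5]), array([252.6, 206. ]), np.float64(-174.5), array([360. , 267.1]), array([350.7, 264.6]), array([369.5, 269.6]), np.float64(14.8)]
0.5 [array([265.5, 207.2]), array([278. , 209.6]), array([252.8, 204.8]), np.float64(-169.2), array([360. , 267.1]), array([351.5, 264.7]), array([368.8, 269.6]), np.float64(15.8)]
```

View pics/kj15.png

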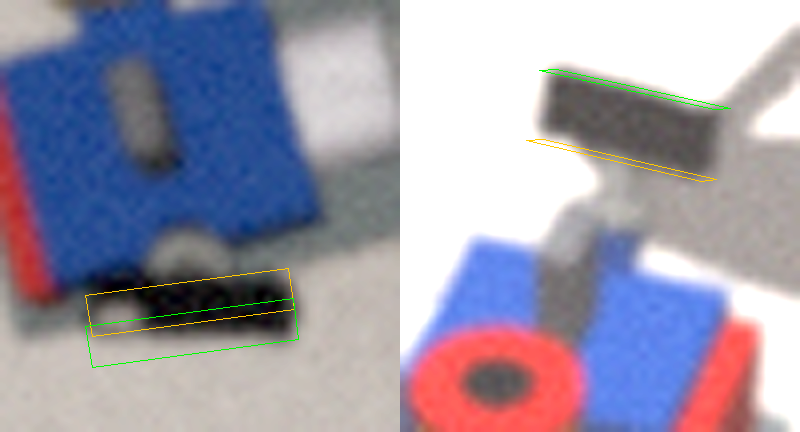

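View pics/kj40.png

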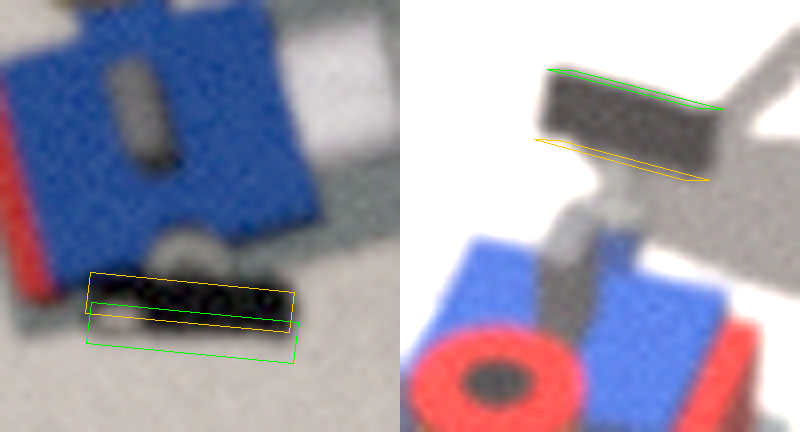

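```bash
python3 - <<'E'
from ov import *
def cr(x0,x1,y0,y1,z): return rect(x0+.0005,x1+.0005,y0+.023,y1+.023,z)
L=[rail(.0705+.027*np.cos(t),.023+.027*np.sin(t),.095) for t in np.linspace(0,2*np.pi,25)]
c,A=knob(.35)
bar=[]
for zz in(-.012,.012):
    q=[c+A@np.array([sx*.007,sy*.032,zz]) for sx,sy in((-1,-1),(1,-1),(1,1),(-1,1))];bar+=[(q[i],q[(i+1)%4]) for i in range(4)]
seg=cr(-.038,.038,-.045,.045,.06)+cr(-.015,.015,-.007,.007,.102)+list(zip(L[:-1],L[1:]))+rect(-.045,.045,-.085,.085,.01)+rect(-.038,.038,.068,.08,.052)+bar
overlay("pics/s6.png","pics/o6s.png","scene",(300,245,390,330),7,seg)
overlay("pics/t6.png","pics/o6t.png","top",(225,140,315,225),7,seg)
E
```

```text
(no output)
```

View pics/o6s.png

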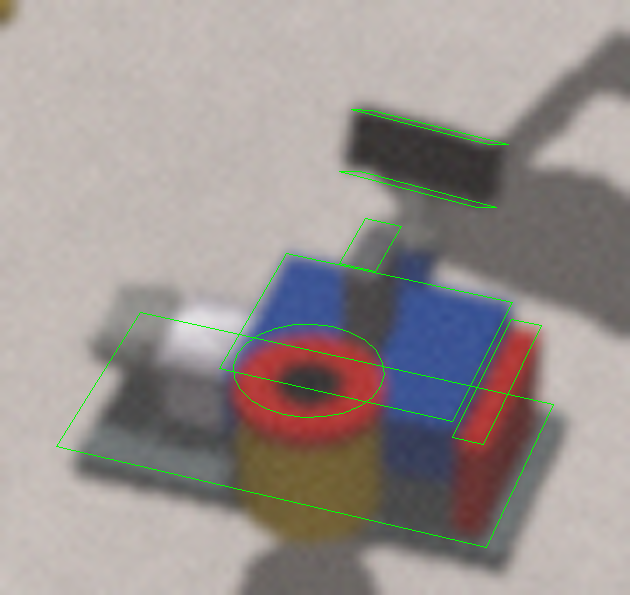

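View pics/o6t.png

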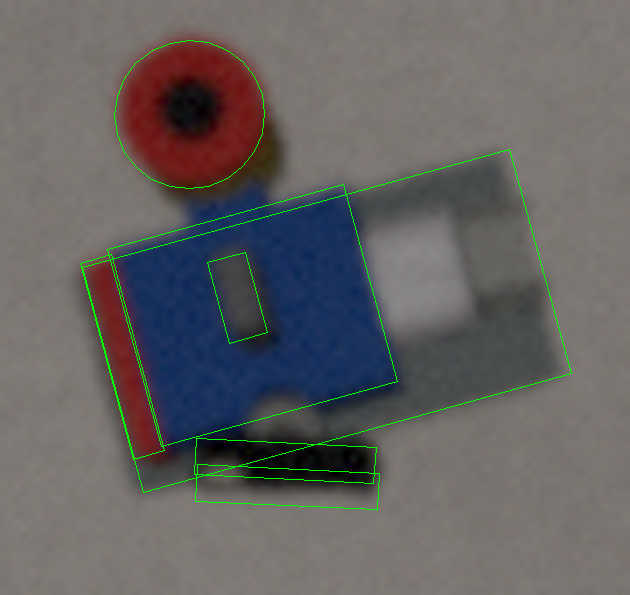

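```bash
python3 - <<'E'
from h import *
def knobG(j,f,yaw,u,roll=0):
    W=np.c_[[np.cos(yaw),np.sin(yaw),0],[-np.sin(yaw),np.cos(yaw),0],[0,0,1]]@Rn.from_rotvec([0,roll,0]).as_matrix()
    zc=np.array([-.5,0,.8660254]);y0=np.array([0,1.,0]);x0=np.cross(y0,zc);y=y0*np.cos(j)+x0*np.sin(j);x=np.cross(y,zc)
    return np.r_[f,u]+W@np.array([-.065,0,.066]),W@np.c_[x,y,zc]
def draw(n,src,x0,y0,w,h,cA):
    im=cv2.imread(src);o=cv2.resize(im[y0:y0+h,x0:x0+w],None,fx=8,fy=8,interpolation=cv2.INTER_CUBIC);o=np.clip(o*1.6,0,255).astype(np.uint8)
    c,A=cA
    for zz in(-.012,.012):
        q=[proj(n,c+A@np.array([sx*.007,sy*.032,zz])) for sx,sy in((-1,-1),(1,-1),(1,1),(-1,1))]
        q=((np.array(q)-[x0,y0]+.5)*8).astype(int);cv2.polylines(o,[q],True,(0,255,0) if zz>0 else (0,200,255),1)
    return o
cA=knobG(.35,[.5589,-.2515],.178,.004)
cv2.imwrite("pics/k0.png",np.hstack([draw("top","pics/top0.png",385,190,50,56,cA),draw("scene","pics/scene0.png",240,205,50,56,cA)]))
E
```

```text
(no output)
```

View pics/k0.png

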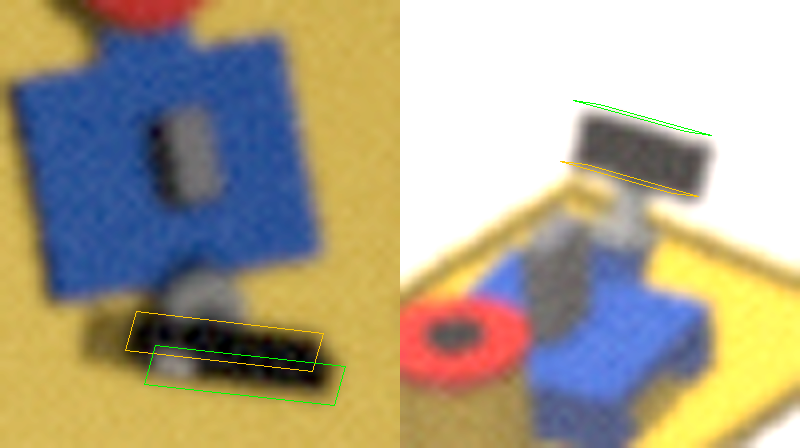

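The bar shows the same ~3 mm offset from my prediction in the tray and on the rail, so I'll aim about 2.5 mm toward +x. The bar angle is about 0.3 rad. Next I'll plan the knob approach.

```bash
cat >> h.py <<'E'
def kt(j,off,dx=.0025):
    c,A=knob(j); P=c+dx*ex+off*A[:,2]; R=Rn.from_matrix(np.c_[A[:,1],A[:,0],-A[:,2]]); return P,R
E
python3 - <<'E'
from h import *
P,R=kt(.32,-.013);W,_=kt(.32,.077);print(P,W);print(R.as_matrix().round(3))
p,r,s=tool();print(p,s["joint_pos"]); plan(W,R)
v=(r.inv()*R).as_rotvec(degrees=True);print(np.linalg.norm(v),"per row/9:",v/9)
E
```

```text
[0.57990871 0.11312887 0.08674167] [0.53626346 0.10217019 0.16468396]
[[ 0.033  0.874  0.485]
 [ 0.987 -0.105  0.122]
 [ 0.157  0.475 -0.866]]
[0.41999667 0.07782292 0.22179307] [ 8.52120628e-03 -4.67160397e-01  2.02096091e+00  1.32423061e-04
  1.58382344e+00  1.33335197e+00]
shift tool(mm) [118.5   4.6  57.6]
turn deg [-18.56  25.79 -69.95] ; shift if turned first [ 18.9  71.9 108.8]
76.82399824750759 per row/9: [-2.06216914  2.8650551  -7.7718859 ]
```

Emit:
send_rows(steps=[[0,0,0,-2.06,2.87,-7.77],[0,0,0,-2.06,2.87,-7.77],[0,0,0,-2.06,2.87,-7.77],[0,0,0,-2.06,2.87,-7.77],[0,0,0,-2.06,2.87,-7.77],[0,0,0,-2.06,2.87,-7.77],[0,0,0,-2.06,2.87,-7.77],[0,0,0,-2.06,2.87,-7.77]], grip=0.6)

```text
time: 13.92
tool_pos: [0.4206, 0.0782, 0.2217]
tool_rot: [0.112, 0.757, 0.611, 0.205]
contact_force: [-0.2, -0.5, -0.7]
gripper_width: 0.595
```

Emit:
send_rows(steps=[[0,0,0,-2.06,2.87,-7.77],[0,0,0,0,0,0]])

```text
time: 14.18
tool_pos: [0.4202, 0.0771, 0.221]
tool_rot: [0.123, 0.709, 0.656, 0.226]
contact_force: [0.6, 0.1, 1.1]
gripper_width: 0.6
```

```bash
python3 - <<'E'
from h import *
P,R=kt(.32,-.013);W,_=kt(.32,.077)
p,r,s=tool();print(s["time"],p,s["joint_pos"],s["gripper_width"]); plan(W,R)
E
```

```text
14.175 [0.42015851 0.07710997 0.22096212] [-0.13077702 -0.98216887  2.37045128  0.1929075   1.26923447 -0.06490717] 0.6000325338477939
shift tool(mm) [ 20.1  72.4 107.8]
turn deg [-0.18  0.05 -0.22] ; shift if turned first [ 19.7  72.1 108.1]
```

Emit:
send_rows(steps=[[0.004,0.0144,0.0215,0,0,0],[0.004,0.0144,0.0215,0,0,0],[0.004,0.0144,0.0215,0,0,0],[0.004,0.0144,0.0215,0,0,0],[0.004,0.0144,0.0215,0,0,-0.2],[0,0,0,0,0,0],[0,0,0,0,0,0]])

```text
time: 15.05
tool_pos: [0.5354, 0.1035, 0.1642]
tool_rot: [0.123, 0.707, 0.659, 0.225]
contact_force: [0.3, 0.2, -0.7]
gripper_width: 0.602
```

```bash
python3 - <<'E'
from h import *
P,R=kt(.32,-.013)
p,r,s=tool();print(s["time"],p,s["joint_pos"],s["gripper_width"]); plan(P,R)
im=manip.grab_frame("scene");cv2.imwrite("pics/s7.png",im)
a=cv2.resize(im[215:315,310:410],None,fx=4,fy=4,interpolation=cv2.INTER_CUBIC)
im=manip.grab_frame("top");cv2.imwrite("pics/t7.png",im)
b=cv2.resize(im[140:240,225:325],None,fx=4,fy=4,interpolation=cv2.INTER_CUBIC)
cv2.imwrite("pics/7.png",np.hstack([a,b]))
E
```

```text
15.05 [0.5353531  0.10348496 0.16421296] [-0.02310939 -0.50975456  2.21313951  0.16603041  0.94133497 -0.01576025] 0.6020325208532317
shift tool(mm) [-1.2  1.5 89.9]
turn deg [-0.25 -0.02  0.14] ; shift if turned first [-1.2  1.2 89.9]
```

View pics/7.png

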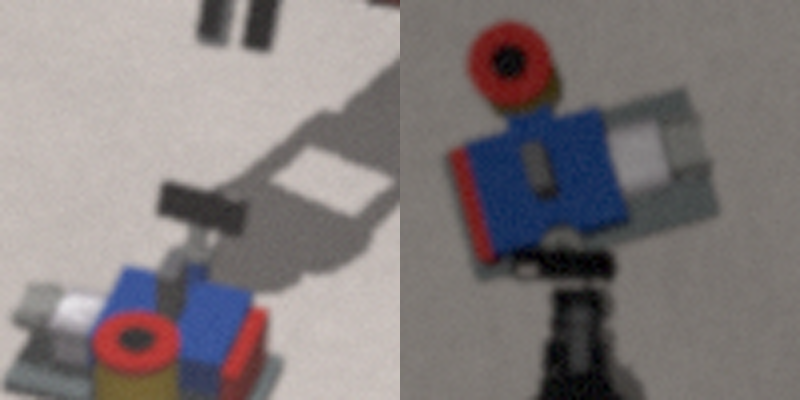

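From above, the fingers (580,330) line up with the bar (565,263). In the scene view they straddle the bar's axis. I'll advance along the knob axis.

Emit:
send_rows(steps=[[-0.0012,0.0012,0.02,0,0,0],[0,0,0.02,0,0,0],[0,0,0.015,0,0,0],[0,0,0.01,0,0,0],[0,0,0,0,0,0]])

```text
time: 15.78
tool_pos: [0.5672, 0.1097, 0.1076]
tool_rot: [0.123, 0.707, 0.659, 0.225]
contact_force: [0.2, -0.2, 0.3]
gripper_width: 0.604
```

```bash
python3 - <<'E'
from h import *
P,R=kt(.32,-.013)
p,r,s=tool();print(s["time"],p,s["contact_force"],s["gripper_width"]); plan(P,R)
im=manip.grab_frame("scene");cv2.imwrite("pics/s8.png",im)
a=cv2.resize(im[235:300,325:400],None,fx=5,fy=5,interpolation=cv2.INTER_CUBIC)
im=manip.grab_frame("top");cv2.imwrite("pics/t8.png",im)
b=cv2.resize(im[170:235,235:310],None,fx=5,fy=5,interpolation=cv2.INTER_CUBIC)
cv2.imwrite("pics/8.png",np.clip(np.hstack([a,b])*1.5,0,255))
E
```

```text
15.775 [0.56720062 0.10974959 0.10759859] [ 0.18553587 -0.1936257   0.34213733] 0.6043659103670744
shift tool(mm) [ 0.5  1.  24.6]
turn deg [-0.24 -0.01  0.15] ; shift if turned first [ 0.5  0.9 24.6][ WARN:0@3.853] global loadsave.cpp:1063 imwrite_ Unsupported depth image for selected encoder is fallbacked to CV_8U.
```

View pics/8.png

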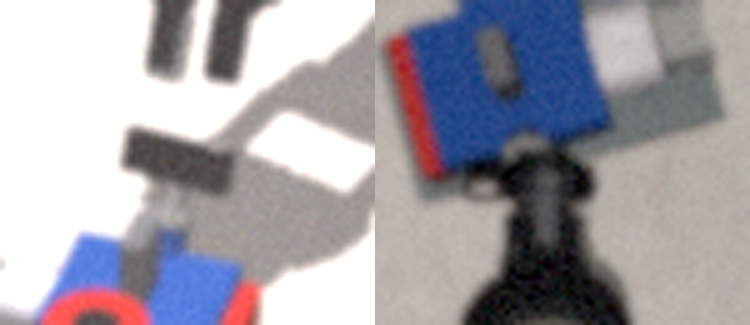

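```bash
python3 - <<'E'
from h import *
p,r,s=tool()
for k in(-.012,-.006,0,.012,.0246):
    X=p+r.apply([0,0,k]);o=[]
    for y in(-.03,0,.03):o.append(((proj("scene",X+r.apply([0,y,0]))-[325,235]+.5)*5).round(0).tolist())
    print(k,o)
print("c",[((proj("scene",knob(.32)[0]+dx*ex)-[325,235]+.5)*5).round(0).tolist() for dx in(0,.0025,.005)])
E
```

```text
-0.012 [[213.0, 122.0], [184.0, 121.0], [153.0, 120.0]]
-0.006 [[211.0, 132.0], [182.0, 132.0], [151.0, 131.0]]
0 [[209.0, 143.0], [180.0, 143.0], [149.0, 142.0]]
0.012 [[205.0, 165.0], [176.0, 165.0], [145.0, 165.0]]
0.0246 [[201.0, 188.0], [171.0, 188.0], [141.0, 188.0]]
c [[177.0, 163.0], [176.0, 166.0], [175.0, 168.0]]
```

```bash
python3 - <<'E'
from h import *
X=np.array([.5586,-.2518,.1984]);R=down(.178)
for k in(-.036,-.013,0):
  print(k,[((proj("scene",X+R.apply([0,y,k]))-[180,170]+.5)*4).round(0).tolist() for y in(-.045,0,.045)])
print(((proj("scene",[.6675,-.0061,.0702])-[265,240])*6))
im=cv2.imread("pics/s8.png")
a=cv2.resize(im[215:300,315:400],None,fx=7,fy=7,interpolation=cv2.INTER_CUBIC)
p,r,s=tool()
for k in(-.02,-.006,0):
  for y in(-.0255,.0255):
    u=(proj("scene",p+r.apply([0,y,k]))-[315,215]+.5)*7;cv2.circle(a,tuple(int(v) for v in u),3,(0,255,0),-1)
cv2.imwrite("pics/8b.png",a)
E
```

```text
-0.036 [[358.0, 71.0], [303.0, 59.0], [249.0, 48.0]]
-0.013 [[360.0, 100.0], [305.0, 88.0], [251.0, 76.0]]
0 [[360.0, 116.0], [306.0, 104.0], [252.0, 92.0]]
[229.88258223 230.82928388]
```

View pics/8b.png

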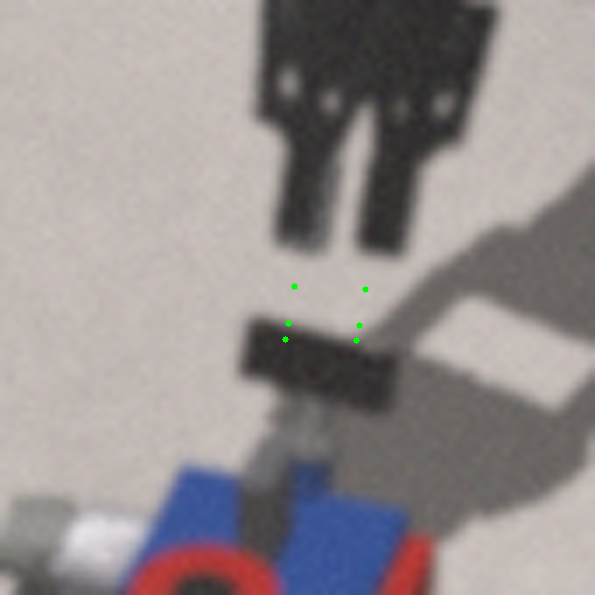

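The visible fingertips sit about 28 mm behind where the stated TCP puts them, and an earlier view (s1) shows the same. I'll shut the gripper here, clear of the bar, to check.

Emit:
send_rows(steps=[[0,0,-0.015,0,0,0],[0,0,-0.01,0,0,0],[0,0,0,0,0,0],[0,0,0,0,0,0]], grip=0)

```text
time: 16.38
tool_pos: [0.5554, 0.1067, 0.1295]
tool_rot: [0.124, 0.707, 0.659, 0.226]
contact_force: [0.2, -0.0, -0.8]
gripper_width: 0.001
```

```bash
python3 - <<'E'
from h import *
im=manip.grab_frame("scene");cv2.imwrite("pics/s9.png",im)
a=cv2.resize(im[215:300,315:400],None,fx=7,fy=7,interpolation=cv2.INTER_CUBIC)
p,r,s=tool();print(p,s["gripper_width"],s["time"])
for k in(-.0187,0):
    u=(proj("scene",p+r.apply([0,0,k]))-[315,215]+.5)*7;cv2.circle(a,tuple(int(v) for v in u),3,(0,255,0),-1)
im=manip.grab_frame("top");cv2.imwrite("pics/t9.png",im)
b=cv2.resize(im[170:255,235:310],None,fx=7,fy=7,interpolation=cv2.INTER_CUBIC)
for k in(-.0187,0):
    u=(proj("top",p+r.apply([0,0,k]))-[235,170]+.5)*7;cv2.circle(b,tuple(int(v) for v in u),3,(0,255,0),-1)
o=np.hstack([a,b]);cv2.imwrite("pics/9.png",cv2.resize(o,None,fx=.7,fy=.7))
E
```

```text
[0.55527085 0.10676228 0.12918104] 0.0016702512804283281 16.425
```

View pics/9.png

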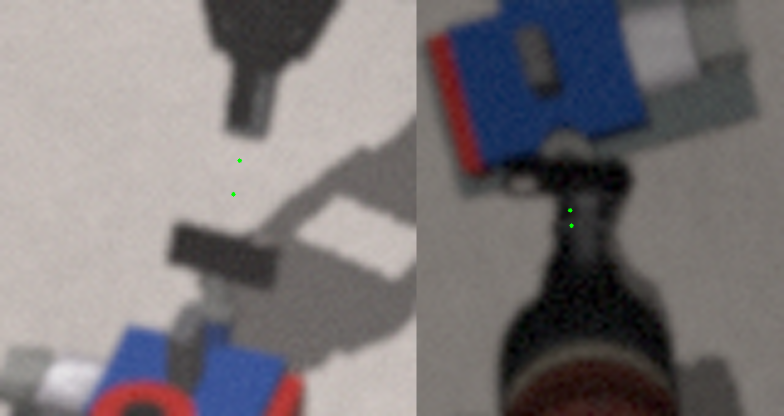

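```bash
python3 - <<'E'
from h import *
p,r,s=tool()
for row in np.arange(196,222,3): print(row,tri((270.4,row),(365.4-.5,242.8-.5)))
print("TCP",p, "pix top",proj("top",p),"scene",proj("scene",p))
print(s["joint_pos"])
E
```

```text
196 (array([0.57906579, 0.10578992, 0.17927019]), [np.float64(18.52246490250543), np.float64(18.522464902505344)])
199 (array([0.57340766, 0.10467852, 0.17574647]), [np.float64(16.67307947132045), np.float64(16.67307947132032)])
202 (array([0.56772085, 0.10356245, 0.17222118]), [np.float64(14.813321202808831), np.float64(14.813321202808956)])
205 (array([0.56200549, 0.10244172, 0.16869469]), [np.float64(12.943148293340377), np.float64(12.943148293340249)])
208 (array([0.55626174, 0.10131638, 0.16516735]), [np.float64(11.062519809942462), np.float64(11.062519809942486)])
211 (array([0.55048975, 0.10018649, 0.16163953]), [np.float64(9.171395724113568), np.float64(9.17139572411344)])
214 (array([0.5446897 , 0.09905207, 0.15811162]), [np.float64(7.269736946355829), np.float64(7.269736946355905)])
217 (array([0.53886176, 0.09791318, 0.15458401]), [np.float64(5.35750536143511), np.float64(5.3575053614351305)])
220 (array([0.53300614, 0.09676987, 0.1510571 ]), [np.float64(3.434663864368186), np.float64(3.434663864368144)])
TCP [0.55520291 0.1067445  0.12897215] pix top [265.85055428 212.42822243] scene [362.1806531  254.19124199]
[-0.01380531 -0.40628336  2.20357119  0.17298981  0.84728583 -0.02479841]
```

The views suggest the tips are shorter than stated, but the overlay is ambiguous. I'll probe gently: shut fingers toward the bar's outer face, which should be met after about 25 mm.

Emit:
send_rows(steps=[[0,0,0.01,0,0,0],[0,0,0.008,0,0,0],[0,0,0.003,0,0,0],[0,0,0,0,0,0]])

```text
time: 16.98
tool_pos: [0.5653, 0.1093, 0.1105]
tool_rot: [0.123, 0.707, 0.659, 0.225]
contact_force: [-0.3, -0.1, 0.6]
gripper_width: 0.001
```

Emit:
send_rows(steps=[[0,0,0.002,0,0,0],[0,0,0.002,0,0,0],[0,0,0,0,0,0]])

```text
time: 17.35
tool_pos: [0.5674, 0.1098, 0.1077]
tool_rot: [0.124, 0.707, 0.659, 0.225]
contact_force: [-0.2, 0.3, 0.0]
gripper_width: 0.002
```

Emit:
send_rows(steps=[[0,0,0.002,0,0,0],[0,0,0.002,0,0,0],[0,0,0,0,0,0]])

```text
time: 17.73
tool_pos: [0.5693, 0.1103, 0.104]
tool_rot: [0.123, 0.707, 0.659, 0.225]
contact_force: [0.0, 0.9, 0.3]
gripper_width: 0.0
```

Emit:
send_rows(steps=[[0,0,0.002,0,0,0],[0,0,0.002,0,0,0],[0,0,0.002,0,0,0],[0,0,0,0,0,0]])

```text
time: 18.23
tool_pos: [0.5722, 0.111, 0.0988]
tool_rot: [0.123, 0.707, 0.659, 0.225]
contact_force: [-1.0, 0.7, 0.6]
gripper_width: -0.001
```

Emit:
send_rows(steps=[[0,0,0.002,0,0,0],[0,0,0.002,0,0,0],[0,0,0,0,0,0]])

```text
time: 18.6
tool_pos: [0.5741, 0.1115, 0.0954]
tool_rot: [0.123, 0.707, 0.659, 0.225]
contact_force: [0.3, 0.5, 0.0]
gripper_width: -0.0
```

```bash
python3 - <<'E'
from h import *
im=manip.grab_frame("scene");cv2.imwrite("pics/s10.png",im)
a=cv2.resize(im[215:300,315:400],None,fx=7,fy=7,interpolation=cv2.INTER_CUBIC)
p,r,s=tool();print(p,s["gripper_width"],s["time"],s["contact_force"],s["ft_torque"]);cv2.imwrite("pics/10.png",a)
E
```

```text
[0.5741451  0.11153785 0.09546866] -0.0002648031177937703 18.65 [ 0.22931493 -0.04522042  0.08860487] [-0.09521035  0.2222546   0.00110963]
```

View pics/10.png

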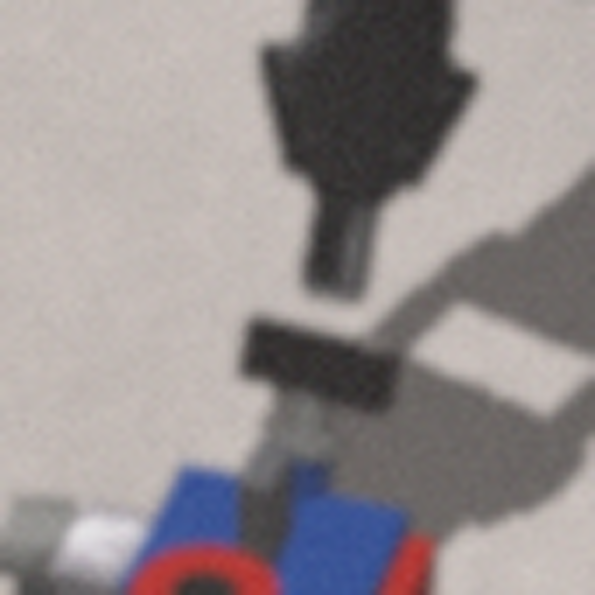

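At a nominal 14 mm past the bar face there is still no contact, and the image shows the tips still about 15 mm short. The real fingertips are therefore about 28–30 mm behind the reported TCP. I'll continue the probe to fix the number.

Emit:
send_rows(steps=[[0,0,0.003,0,0,0],[0,0,0.003,0,0,0],[0,0,0.002,0,0,0],[0,0,0,0,0,0]])

```text
time: 19.15
tool_pos: [0.5779, 0.1125, 0.0884]
tool_rot: [0.123, 0.707, 0.659, 0.225]
contact_force: [-1.0, -0.1, 1.0]
gripper_width: 0.004
```

Emit:
send_rows(steps=[[0,0,0.0015,0,0,0],[0,0,0.0015,0,0,0],[0,0,0,0,0,0]])

```text
time: 19.52
tool_pos: [0.5794, 0.1129, 0.0859]
tool_rot: [0.123, 0.707, 0.659, 0.225]
contact_force: [0.5, 0.5, 0.6]
gripper_width: -0.002
```

Emit:
send_rows(steps=[[0,0,0.0015,0,0,0],[0,0,0.0015,0,0,0],[0,0,0,0,0,0]])

```text
time: 19.9
tool_pos: [0.5809, 0.1131, 0.0842]
tool_rot: [0.123, 0.707, 0.659, 0.225]
contact_force: [-7.4, -1.9, 6.9]
gripper_width: -0.002
```

Contact came at TCP z of about 0.085, so the tips are about 25 mm shorter than reported. I'll back off, open, and advance to about 20 mm past the bar's outer face.

Emit:
send_rows(steps=[[0,0,-0.012,0,0,0],[0,0,-0.006,0,0,0],[0,0,0,0,0,0],[0,0,0,0,0,0]], grip=0.6)

```text
time: 20.4
tool_pos: [0.5722, 0.111, 0.099]
tool_rot: [0.124, 0.707, 0.659, 0.226]
contact_force: [0.1, -0.5, 0.6]
gripper_width: 0.602
```

Emit:
send_rows(steps=[[0,0,0.012,0,0,0],[0,0,0.01,0,0,0],[0,0,0.006,0,0,0],[0,0,0.004,0,0,0],[0,0,0,0,0,0]])

```text
time: 21.02
tool_pos: [0.5876, 0.115, 0.0708]
tool_rot: [0.123, 0.707, 0.659, 0.225]
contact_force: [0.2, -0.6, 0.3]
gripper_width: 0.602
```

```bash
python3 - <<'E'
from h import *
im=manip.grab_frame("scene");cv2.imwrite("pics/s11.png",im)
a=cv2.resize(im[215:300,315:400],None,fx=7,fy=7,interpolation=cv2.INTER_CUBIC)
p,r,s=tool();print(p,s["gripper_width"],s["time"],s["contact_force"],s["ft_torque"]);cv2.imwrite("pics/11.png",a)
E
```

```text
[0.58773178 0.11496226 0.07125004] 0.6023465566784914 21.075 [ 0.419142   -0.06906726  0.22353253] [-0.11184963  0.25316579  0.01886571]
```

View pics/11.png

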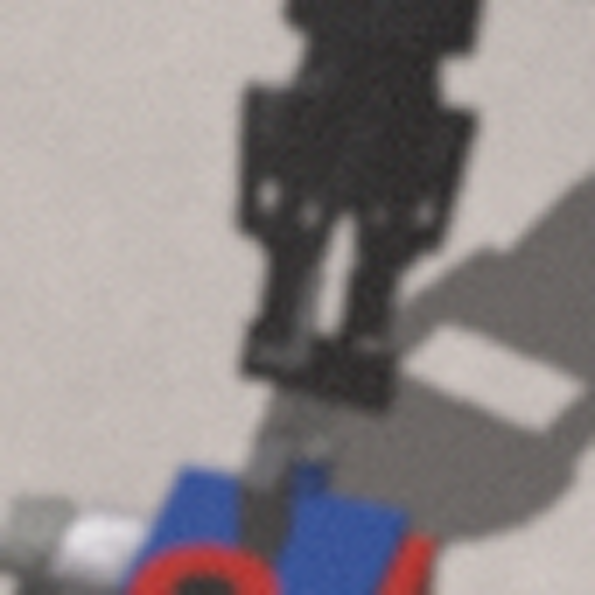

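The fingers now straddle the bar (tips around (285,360) and (375,350)). Closing.

Emit:
send_rows(steps=[[0,0,0.002,0,0,0],[0,0,0,0,0,0],[0,0,0,0,0,0],[0,0,0,0,0,0],[0,0,0,0,0,0]], grip=0)

```text
time: 21.7
tool_pos: [0.5886, 0.115, 0.0697]
tool_rot: [0.124, 0.707, 0.659, 0.225]
contact_force: [-2.3, -3.0, 1.9]
gripper_width: 0.148
```

```bash
python3 - <<'E'
from h import *
p,r,s=tool();print(p,s["gripper_width"],s["time"],s["contact_force"],s["ft_torque"],s["joint_pos"])
E
```

```text
[0.58862899 0.11504973 0.06971915] 0.14751192176131855 21.7 [-2.34893361 -3.02310399  1.94685213] [-0.33439975  0.58951217 -0.12692698] [ 0.00633801 -0.2185329   2.16751087  0.18734443  0.69391314 -0.03659927]
```

Emit:
send_rows(steps=[[0,0,0,0,0,6],[0,0,0,0,0,6],[0,0,0,0,0,6],[0,0,0,0,0,0]])

```text
time: 22.2
tool_pos: [0.5884, 0.115, 0.0696]
tool_rot: [0.087, 0.801, 0.541, 0.242]
contact_force: [-4.0, -2.8, 5.1]
gripper_width: 0.145
```

```bash
python3 - <<'E'
from h import *
p,r,s=tool();print(p,s["gripper_width"],s["time"],s["contact_force"],"tool",r.inv().apply(s["contact_force"]),s["ft_torque"],s["joint_pos"][5])
E
```

```text
[0.58843639 0.11502421 0.06959692] 0.14548529347792252 22.2 [-4.04861022 -2.8417088   5.10024587] tool [-2.29399762 -0.15589195 -6.72252439] [-0.45848747  0.7374849  -0.20788782] 0.2763569609722358
```

Emit:
send_rows(steps=[[0,0,0,0,0,7],[0,0,0,0,0,7],[0,0,0,0,0,7],[0,0,0,0,0,7],[0,0,0,0,0,7],[0,0,0,0,0,0]])

```text
time: 22.95
tool_pos: [0.5881, 0.115, 0.0694]
tool_rot: [0.01, 0.927, 0.275, 0.256]
contact_force: [-5.6, -2.6, 4.9]
gripper_width: 0.146
```

Emit:
send_rows(steps=[[0,0,0,0,0,7],[0,0,0,0,0,7],[0,0,0,0,0,7],[0,0,0,0,0,0]])

```text
time: 23.45
tool_pos: [0.5877, 0.115, 0.0691]
tool_rot: [-0.037, 0.961, 0.102, 0.253]
contact_force: [-8.3, -4.0, 5.0]
gripper_width: 0.145
```

Emit:
send_rows(steps=[[0,0,0,0,0,7],[0,0,0,0,0,7],[0,0,0,0,0,5],[0,0,0,0,0,0]])

```text
time: 23.95
tool_pos: [0.5875, 0.115, 0.0689]
tool_rot: [-0.078, 0.965, -0.058, 0.243]
contact_force: [-8.4, -3.1, 5.7]
gripper_width: 0.143
```

```bash
python3 - <<'E'
from h import *
p,r,s=tool();print(p,s["gripper_width"],s["time"],s["contact_force"],"tool",r.inv().apply(s["contact_force"]),r.inv().apply(s["ft_torque"]),s["joint_pos"][5])
E
```

```text
[0.58746441 0.11502141 0.06889339] 0.14323513525968684 23.95 [-8.41323132 -3.08644447  5.70699346] tool [-4.26396288  2.63563119 -9.36752068] [-0.89923922 -1.06708824  0.02687066] 1.5849587894090191
```

Emit:
send_rows(steps=[[0,0,0,0,0,5],[0,0,0,0,0,5],[0,0,0,0,0,0]])

```text
time: 24.32
tool_pos: [0.5874, 0.1151, 0.0688]
tool_rot: [-0.099, 0.956, -0.142, 0.236]
contact_force: [-9.1, -2.6, 4.2]
gripper_width: 0.146
```

Emit:
send_rows(steps=[[0,0,0,0,0,4],[0,0,0,0,0,3],[0,0,0,0,0,0]])

```text
time: 24.7
tool_pos: [0.5873, 0.1151, 0.0687]
tool_rot: [-0.113, 0.946, -0.2, 0.229]
contact_force: [-8.0, -3.7, 5.1]
gripper_width: 0.145
```

```bash
python3 - <<'E'
from h import *
p,r,s=tool();print(p,s["gripper_width"],s["time"],s["contact_force"],"tool",r.inv().apply(s["contact_force"]),r.inv().apply(s["ft_torque"]),s["joint_pos"][5])
E
```

```text
[0.58731801 0.11511532 0.06873491] 0.14547636250019727 24.7 [-7.99651144 -3.73299163  5.11810018] tool [-2.92158179  4.38871428 -8.73372303] [-1.14653762 -0.88357091  0.03102704] 1.881500155077721
```

Emit:
send_rows(steps=[[0,0,0,0,0,3],[0,0,0,0,0,2],[0,0,0,0,0,0]])

```text
time: 25.08
tool_pos: [0.5872, 0.1151, 0.0686]
tool_rot: [-0.123, 0.936, -0.241, 0.224]
contact_force: [-8.7, -2.3, 5.6]
gripper_width: 0.142
```

```bash
python3 - <<'E'
from h import *
p,r,s=tool();print(p,s["gripper_width"],s["time"],"tool",r.inv().apply(s["contact_force"]),r.inv().apply(s["ft_torque"]),s["joint_pos"][5])
E
```

```text
[0.58723387 0.11505968 0.0686411 ] 0.1419656278886033 25.075 tool [-3.63347385  3.53001958 -9.34069486] [-1.20913041 -0.78327983 -0.28929272] 1.9677167404584321
```

Emit:
send_rows(steps=[[0,0,0,0,0,3],[0,0,0,0,0,2],[0,0,0,0,0,0]])

```text
time: 25.45
tool_pos: [0.5869, 0.1153, 0.0686]
tool_rot: [-0.131, 0.926, -0.279, 0.218]
contact_force: [-11.7, -2.4, 7.6]
gripper_width: 0.146
```

```bash
python3 - <<'E'
from h import *
p,r,s=tool();print(p,s["gripper_width"],s["time"],"tool",r.inv().apply(s["contact_force"]),r.inv().apply(s["ft_torque"]),s["joint_pos"][5])
E
```

```text
[0.58685405 0.11526764 0.06858279] 0.1458910637345392 25.45 tool [ -4.88228574   4.52240585 -12.50556721] [-0.97178154 -1.01682846 -1.41960537] 2.05201431784892
```

The torque about the knob axis jumped from 0.03 to −1.4 N·m after about 2.0 rad of turn, so the hard stop is reached. I'll ease slightly, open, and retreat.

Emit:
send_rows(steps=[[0,0,0,0,0,-3],[0,0,0,0,0,0]])

```text
time: 25.7
tool_pos: [0.5871, 0.1153, 0.0687]
tool_rot: [-0.126, 0.932, -0.256, 0.222]
contact_force: [-11.0, -3.4, 7.1]
gripper_width: 0.15
```

Emit:
send_rows(steps=[[0,0,0,0,0,0],[0,0,0,0,0,0],[0,0,0,0,0,0],[0,0,0,0,0,0]], grip=0.6)

```text
time: 26.2
tool_pos: [0.5887, 0.1152, 0.0696]
tool_rot: [-0.128, 0.931, -0.259, 0.223]
contact_force: [0.0, -0.1, -0.1]
gripper_width: 0.599
```

Emit:
send_rows(steps=[[0,0,-0.01,0,0,0],[0,0,-0.02,0,0,0],[0,0,-0.03,0,0,0],[0,0,-0.04,0,0,0],[0,0,-0.05,0,0,0],[0,0,-0.04,0,0,0],[0,0,0,0,0,0]])

```text
time: 27.08
tool_pos: [0.4982, 0.0916, 0.2404]
tool_rot: [-0.129, 0.93, -0.258, 0.228]
contact_force: [0.0, -0.7, -0.4]
gripper_width: 0.598
```

```bash
python3 - <<'E'
from h import *
im=manip.grab_frame("scene");cv2.imwrite("pics/s12.png",im)
a=cv2.resize(im[240:330,310:390],None,fx=5,fy=5,interpolation=cv2.INTER_CUBIC)
im=manip.grab_frame("top");cv2.imwrite("pics/t12.png",im)
b=cv2.resize(im[140:230,225:305],None,fx=5,fy=5,interpolation=cv2.INTER_CUBIC)
cv2.imwrite("pics/12.png",np.hstack([a,b]))
p,r,s=tool();print(p,s["gripper_width"],s["time"],s["contact_force"],s["joint_pos"]); print(inrail(p))
E
```

```text
[0.49700765 0.09183795 0.23494547] 0.5992241235414972 27.175 [-0.75149086  0.73157966 -0.79070886] [-0.05925965 -0.69019142  2.20535885  0.16715805  1.13106165  2.02058603]
[-0.14109017  0.02253865  0.23494547]
```

View pics/12.png

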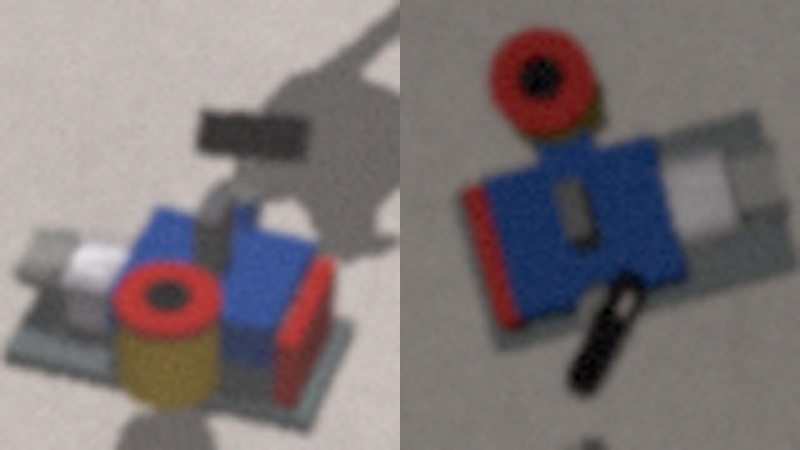

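The bar now points from (580,385) to (630,285), with its white dot at the upper right, so it turned about 2 rad. The body still sits against the stop. I'll compare the lid position before and after.

```bash
python3 - <<'E'
from h import *
def red(im,box):
    b,g,r=[im[...,i].astype(int) for i in range(3)];m=((r>g*1.6)&(r>70)&(r>b*1.6)).astype(np.uint8);k=np.zeros_like(m);x0,y0,x1,y1=box;k[y0:y1,x0:x1]=m[y0:y1,x0:x1]
    M=cv2.moments(k,True);c=max(cv2.findContours(k,0,2)[0],key=cv2.contourArea);return np.round(cv2.fitEllipse(cv2.convexHull(c))[0],2),round(M['m10']/M['m00'],2),round(M['m01']/M['m00'],2)
for i in(6,12):
    t=cv2.imread(f"pics/t{i}.png");s=cv2.imread(f"pics/s{i}.png")
    print(i,red(t,(240,143,266,169)),red(s,(332,290,357,310)))
for i in(6,12):
    t=cv2.imread(f"pics/t{i}.png");l=red(t,(240,143,266,169))[0];print(inrail(plane("top",l,.095)))
    b,g,r=[t[...,k].astype(int) for k in range(3)];m=((b>r*1.5)&(b>50));m[:,:235]=0;m[:172]=0;m[215:]=0;m[:,300:]=0
    ys,xs=np.where(m);print("blue",m.sum(),xs.mean(),ys.mean())
P=rail(.07,.023,.095);print("px per mm y", proj("top",P+.001*ey)-proj("top",P),"scene",proj("scene",P+.001*ey)-proj("scene",P))
# diff image change of stop edge gap
b=cv2.resize(cv2.imread("pics/s12.png")[280:325,340:385],None,fx=10,fy=10,interpolation=cv2.INTER_CUBIC)
c=cv2.resize(cv2.imread("pics/s6.png")[280:325,340:385],None,fx=10,fy=10,interpolation=cv2.INTER_CUBIC)
cv2.imwrite("pics/cmp.png",cv2.resize(np.hstack([c,b]),(800,400)))
E
```

```text
6 (array([252.06, 155.74]), 252.12, 155.89) (array([344.16, 300.65]), 343.7, 300.83)
12 (array([252.9 , 155.93]), 252.97, 156.08) (array([343.21, 299.75]), 343.2, 299.99)
[0.07051675 0.02173332 0.095     ]
blue 846 261.1489361702128 185.91725768321513
[0.069478   0.01982217 0.095     ]
blue 843 261.3143534994069 185.83036773428233
px per mm y [-0.38376335  0.1059671 ] scene [0.38008757 0.08582389]
```

View pics/cmp.png

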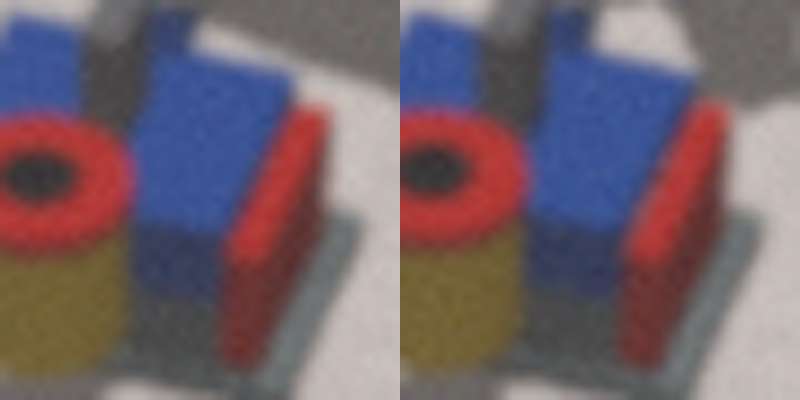

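The lid reads about 2 mm back from before, which is near the 3.5 mm limit. I'll push the carriage home behind the fin with shut fingers.

```bash
python3 - <<'E'
from h import *
W=rail(.002,-.025,.20);R=down(YR)
p,r,s=tool();print(p,W); plan(W,R); v=(r.inv()*R).as_rotvec(degrees=True);print(np.linalg.norm(v),v/6)
E
```

```text
[0.49700765 0.09183795 0.23494547] [0.64736689 0.08057671 0.2       ]
shift tool(mm) [109.  -42.1 101.5]
turn deg [-11.81 -28.27 -44.1 ] ; shift if turned first [143.1  47.5  34.9]
53.69984568069662 [-1.96915242 -4.71118281 -7.35045815]
```

Emit:
send_rows(steps=[[0,0,0,-1.97,-4.71,-7.35],[0,0,0,-1.97,-4.71,-7.35],[0,0,0,-1.97,-4.71,-7.35],[0,0,0,-1.97,-4.71,-7.35],[0,0,0,-1.97,-4.71,-7.35],[0,0,0,-1.97,-4.71,-7.35],[0,0,0,0,0,0]], grip=0)

```text
time: 28.05
tool_pos: [0.4971, 0.0926, 0.2319]
tool_rot: [-0.001, 0.992, 0.123, -0.003]
contact_force: [-0.8, 0.4, 0.8]
gripper_width: 0.003
```

Emit:
send_rows(steps=[[0.036,0.012,0.009,0,0,0],[0.036,0.012,0.009,0,0,0],[0.036,0.012,0.009,0,0,0],[0.035,0.0115,0.008,0,0,0],[0,0,0,0,0,0],[0,0,0,0,0,0]])

```text
time: 28.8
tool_pos: [0.6463, 0.0806, 0.1986]
tool_rot: [-0.0, 0.993, 0.122, -0.001]
contact_force: [-0.4, 0.7, 1.3]
gripper_width: 0.001
```

```bash
python3 - <<'E'
from h import *
W=rail(.002,-.025,.062);R=down(YR)
p,r,s=tool();print(s["time"],p,inrail(p),s["gripper_width"],s["joint_pos"]); plan(W,R)
im=manip.grab_frame("scene");cv2.imwrite("pics/13.png",cv2.resize(im[215:315,310:410],None,fx=5,fy=5,interpolation=cv2.INTER_CUBIC))
E
```

```text
28.8 [0.64629208 0.08063098 0.19858784] [ 0.00097076 -0.02468562  0.19858784] 0.0009440266365796666 [9.69170707e-03 1.15858874e-01 1.54698349e+00 5.27189131e-04
 1.48122263e+00 1.33557571e+00]
shift tool(mm) [  1.3   0.5 136.6]
turn deg [-0.06  0.13 -0.07] ; shift if turned first [  1.    0.3 136.6]
```

View pics/13.png

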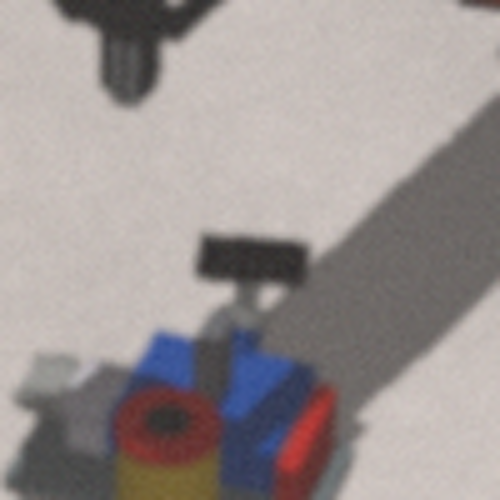

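The shut fingers hang above and behind (−y of) the fin at (130,90). I'll lower.

Emit:
send_rows(steps=[[0.001,0,0.04,0,0,0],[0,0,0.04,0,0,0],[0,0,0.03,0,0,0],[0,0,0.016,0,0,0],[0,0,0.01,0,0,0],[0,0,0,0,0,0]])

```text
time: 29.6
tool_pos: [0.6482, 0.081, 0.0637]
tool_rot: [-0.0, 0.992, 0.123, -0.0]
contact_force: [0.1, 1.1, 0.0]
gripper_width: -0.0
```

```bash
python3 - <<'E'
from h import *
p,r,s=tool();print(s["time"],p,inrail(p),s["contact_force"])
im=manip.grab_frame("scene");cv2.imwrite("pics/14.png",cv2.resize(im[225:325,300:400],None,fx=5,fy=5,interpolation=cv2.INTER_CUBIC))
E
```

```text
29.6 [0.64821389 0.08100683 0.0637241 ] [ 0.00292625 -0.0247891   0.0637241 ] [0.13699382 1.07972431 0.0461576 ]
```

View pics/14.png

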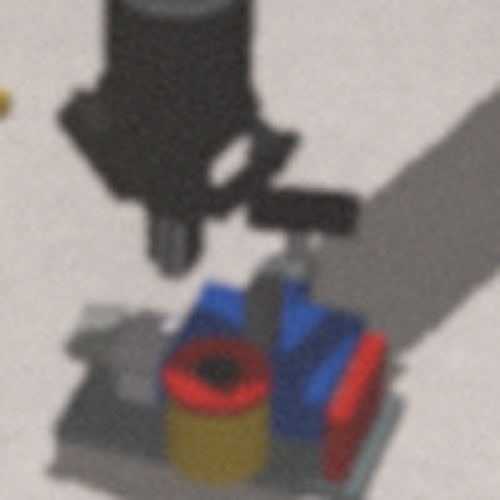

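The tip, moved to the fin, would overlap it by about 15 mm, and the linkage clears the bar. Pushing +y.

Emit:
send_rows(steps=[[0,-0.008,0,0,0,0],[0,-0.008,0,0,0,0],[0,-0.004,0,0,0,0],[0,0,0,0,0,0]])

```text
time: 30.15
tool_pos: [0.6432, 0.1009, 0.0634]
tool_rot: [-0.0, 0.992, 0.123, -0.0]
contact_force: [-0.4, 0.3, 0.2]
gripper_width: 0.002
```

Emit:
send_rows(steps=[[0,-0.002,0,0,0,0],[0,-0.002,0,0,0,0],[0,0,0,0,0,0]])

```text
time: 30.52
tool_pos: [0.6423, 0.1043, 0.0633]
tool_rot: [-0.0, 0.992, 0.123, -0.001]
contact_force: [-0.0, 0.4, 1.3]
gripper_width: 0.001
```

Emit:
send_rows(steps=[[0,-0.002,0,0,0,0],[0,-0.002,0,0,0,0],[0,0,0,0,0,0]])

```text
time: 30.9
tool_pos: [0.6413, 0.1083, 0.0633]
tool_rot: [-0.0, 0.992, 0.123, -0.001]
contact_force: [0.3, -0.0, 0.2]
gripper_width: -0.0
```

Emit:
send_rows(steps=[[0,-0.002,0,0,0,0],[0,-0.002,0,0,0,0],[0,0,0,0,0,0]])

```text
time: 31.28
tool_pos: [0.641, 0.1113, 0.064]
tool_rot: [0.001, 0.992, 0.123, 0.0]
contact_force: [0.7, -4.3, 1.4]
gripper_width: 0.0
```

Emit:
send_rows(steps=[[0,-0.002,0,0,0,0],[0,0,0,0,0,0]])

```text
time: 31.52
tool_pos: [0.6409, 0.1119, 0.0644]
tool_rot: [0.002, 0.992, 0.123, 0.0]
contact_force: [0.7, -7.7, 2.7]
gripper_width: -0.0
```

Emit:
send_rows(steps=[[0,-0.002,0,0,0,0],[0,0,0,0,0,0]])

```text
time: 31.78
tool_pos: [0.6409, 0.1121, 0.0645]
tool_rot: [0.003, 0.992, 0.123, 0.0]
contact_force: [1.9, -14.0, 4.1]
gripper_width: -0.001
```

Emit:
send_rows(steps=[[0,-0.002,0,0,0,0],[0,0,0,0,0,0],[0,0,0,0,0,0]])

```text
time: 32.15
tool_pos: [0.6409, 0.1123, 0.0646]
tool_rot: [0.005, 0.992, 0.122, 0.001]
contact_force: [2.3, -18.5, 3.1]
gripper_width: 0.002
```

Emit:
send_rows(steps=[[0,0.006,0,0,0,0],[0,0.01,0,0,0,0],[0,0.01,-0.01,0,0,0],[0,0,-0.04,0,0,0],[0,0,-0.05,0,0,0],[-0.03,0,-0.05,0,0,0],[-0.06,0,0,0,0,0],[-0.06,0,0,0,0,0]])

```text
time: 33.15
tool_pos: [0.4991, 0.0559, 0.2153]
tool_rot: [-0.0, 0.992, 0.123, 0.001]
contact_force: [0.1, -1.0, 1.6]
gripper_width: -0.001
```

Emit:
send_rows(steps=[[-0.06,0,0,0,0,0],[-0.04,0,0,0,0,0],[0,0,0,0,0,0],[0,0,0,0,0,0]])

```text
time: 33.65
tool_pos: [0.4036, 0.0318, 0.2143]
tool_rot: [-0.0, 0.992, 0.123, 0.0]
contact_force: [-0.2, 0.4, 0.4]
gripper_width: 0.0
```

```bash
python3 - <<'E'
from h import *
p,r,s=tool();print(s["time"],p,s["contact_force"])
def red(im,box):
    b,g,r=[im[...,i].astype(int) for i in range(3)];m=((r>g*1.6)&(r>70)&(r>b*1.6)).astype(np.uint8);k=np.zeros_like(m);x0,y0,x1,y1=box;k[y0:y1,x0:x1]=m[y0:y1,x0:x1]
    c=max(cv2.findContours(k,0,2)[0],key=cv2.contourArea);return cv2.fitEllipse(cv2.convexHull(c))[0]
S=manip.grab_frame("scene");T=manip.grab_frame("top");cv2.imwrite("pics/s15.png",S);cv2.imwrite("pics/t15.png",T)
for i in(6,12,15):
    t=cv2.imread(f"pics/t{i}.png");s=cv2.imread(f"pics/s{i}.png");l=red(t,(240,143,266,169));print(i,np.round(l,2),np.round(red(s,(332,290,357,310)),2),inrail(plane("top",l,.095)))
    b,g,r=[t[...,k].astype(int) for k in range(3)];m=((b>r*1.5)&(b>50));m[:,:235]=0;m[:172]=0;m[:,300:]=0;m[197:]=0
    ys,xs=np.where(m);print("blue",m.sum(),xs.mean(),ys.mean())
cv2.imwrite("pics/15.png",np.hstack([cv2.resize(S[240:330,310:390],None,fx=5,fy=5,interpolation=cv2.INTER_CUBIC),cv2.resize(T[140:230,225:305],None,fx=5,fy=5,interpolation=cv2.INTER_CUBIC)]))
E
```

```text
33.65 [0.40357475 0.03183325 0.2143265 ] [-0.1790497   0.35215069  0.41043554]
6 [252.06 155.74] [344.16 300.65] [0.0705039  0.02173207 0.095     ]
blue 769 261.73211963589074 184.61248374512354
12 [252.9  155.93] [343.21 299.75] [0.06947511 0.01983266 0.095     ]
blue 762 262.01312335958005 184.39501312335958
15 [251.98 155.72] [343.95 300.53] [0.07061674 0.02191858 0.095     ]
blue 752 261.6529255319149 184.4281914893617
```

View pics/15.png

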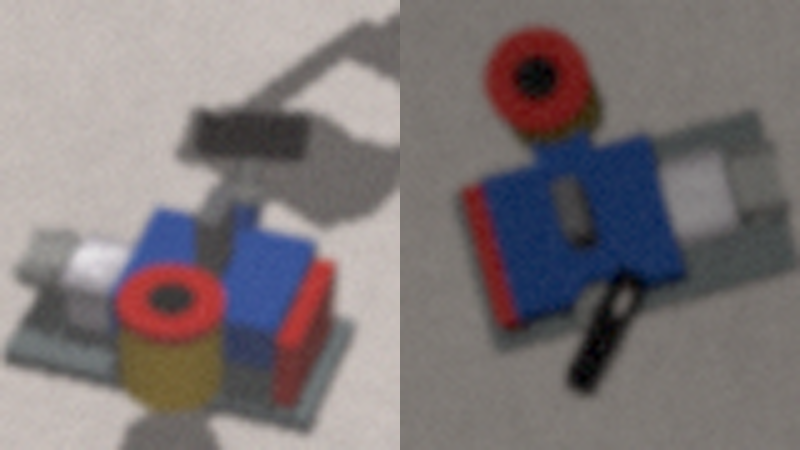

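```bash
python3 - <<'E'
from h import *
for j in(2.1,2.2,2.3):
    c,A=knob(j);d=proj("top",c-.032*A[:,1])-proj("top",c+.032*A[:,1]);print(j,np.degrees(np.arctan2(d[1],-d[0])))
print(manip.job_done())
E
```

```text
2.1 74.91387593632093
2.2 68.78705466714695
2.3 62.73948897197324
the job is handed in; nothing more can be done
None
```

I slid the carriage onto the rail from the tapered end with its knob on the robot's side. It went home against the red stop with the knob still loose. I then turned the knob clockwise about 2.0 rad, from about 0.3 rad, to its hard stop. I pushed the carriage home again behind the fin, retreated, and handed the job in at about 34 s of the 72 s. `job_done` gives no verdict.

**Last checks**
- **Knob:** the torque about its axis jumped to about 1.4 N·m at the stop. In the top picture the bar lies at about 62.5°, and I predicted 62.7° for 2.3 rad.
- **Carriage home:** tightening drew it back about 2 mm, so I pushed it with about 18 N. The lid then returned to within 0.2 mm along the rail of its first home position. In both views the body sits against the stop.
- **Robot and bystanders:** the wrist force reads about 0 with the arm clear of everything. The arm's path stayed clear of the bottle, jar and glove box, though I did not measure them again at the end.

**Disagreements**
- **Fingertips:** they are about 25 mm shorter than the reported TCP, by both contact and images. The first grasp therefore held only the upper part of the fin, and I corrected for this afterwards.
- **Scene camera:** it placed the rail foot about 2.5 px away from where the top view did. The contact with the stop agreed with the top view to about 1 mm.
- **Lid height:** measured from both views, it came out 5 to 9 mm below the stated value. I put most of that down to the red rim in the mask; a slight roll of the carriage on the rail was not ruled out.

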